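Start a batch in the yoghurt maker

TASK

Start a batch in the yoghurt maker: lift its sprung clear lid past the balance point so that it stands open by itself, and stand every white pot with a grey lid upright in a well of its own, fully down. Then lower the lid shut by its handle without letting it slam, and set the timer to eight hours by rolling the knurled thumbwheel with a fingertip, one click an hour, until the pointer stands at the eighth mark of the scale. Leave the salt shaker and the bowl where they are.

Things in the scene. Friction and masses are not known exactly. Their poses are not given: they have to be found in the camera images.
- maker: yoghurt maker, fixed: white base 118 mm (x) by 357 mm (y), 48 mm high. Origin under it on the worktop, mid-depth; x points to its back (away from the robot at yaw 0), y to its left end, z up. Four wells in a row along y, their mouths in the deck at z = 48 mm. The lid covers y = -166 to 104 mm; left of it, y = 110 to 188 mm, is the flat control strip with thumbwheel and scale
- well_1 (a point): centre of the floor of well 1 (y = -137 mm, x = -6 mm, z = 22 mm in the maker's frame). Round well 46 mm wide, 26 mm deep, mouth chamfered 2 mm; 70 mm from the next; a pot in it stands 34 mm out of the deck
- well_2 (a point): centre of the floor of well 2 (y = -67 mm, x = -6 mm, z = 22 mm in the maker's frame). Round well 46 mm wide, 26 mm deep, mouth chamfered 2 mm; 70 mm from the next; a pot in it stands 34 mm out of the deck
- well_3 (a point): centre of the floor of well 3 (y = 3 mm, x = -6 mm, z = 22 mm in the maker's frame). Round well 46 mm wide, 26 mm deep, mouth chamfered 2 mm; 70 mm from the next; a pot in it stands 34 mm out of the deck
- well_4 (a point): centre of the floor of well 4 (y = 73 mm, x = -6 mm, z = 22 mm in the maker's frame). Round well 46 mm wide, 26 mm deep, mouth chamfered 2 mm; 70 mm from the next; a pot in it stands 34 mm out of the deck
- pot_1: closed white stoneware pot with a grey press-fit lid of the same width, 42 mm across, 60 mm tall, 150 g, thick-bottomed so that it slides rather than tips; grip it by its side below or at the lid, from above. Origin at the centre of its underside, z up along its axis. Absent in some runs.
- pot_2: closed white stoneware pot with a grey press-fit lid of the same width, 42 mm across, 60 mm tall, 150 g, thick-bottomed so that it slides rather than tips; grip it by its side below or at the lid, from above. Origin at the centre of its underside, z up along its axis. Absent in some runs.
- pot_3: closed white stoneware pot with a grey press-fit lid of the same width, 42 mm across, 60 mm tall, 150 g, thick-bottomed so that it slides rather than tips; grip it by its side below or at the lid, from above. Origin at the centre of its underside, z up along its axis. Absent in some runs.
- pot_4: closed white stoneware pot with a grey press-fit lid of the same width, 42 mm across, 60 mm tall, 150 g, thick-bottomed so that it slides rather than tips; grip it by its side below or at the lid, from above. Origin at the centre of its underside, z up along its axis. Absent in some runs.
- lid (a joint): lid angle in rad: 0 shut, 1.75 open at its stop; the front edge swings up and back. Clear deep cover, 104 mm front to back, 46 mm high, hinged along the maker's y at the back. A gas strut at its right end helps: left alone it falls shut from below about 0.8 rad and swings open to the stop from above about 0.9 rad; 1 to 3 N at the handle move it
- lid_handle (a point): middle of the lid's steel handle bar: round, 10 mm thick, 110 mm long along the maker's y, 45 mm out from the lid's front wall on two end posts, turning with the lid. Shut, it is 86 mm up. Pinched from above near the fingertips (tips under 15 mm past its centre) the tool can point down through the whole swing: the bar turns between the pads
- lid_hinge (a point): point on the lid's hinge axis level with the middle of the handle (x = 50 mm, z = 54 mm in the maker's frame), fixed to the base; the axis is the maker's y. The handle bar runs on an arc of 152 mm radius about it; shut, it is 149 mm in front of the axis and 32 mm above it
- wheel (a joint): angle of the timer thumbwheel in rad; 0 = no hours, grows as its top rolls to the maker's back (+x). A spring detent clicks every 0.4189 rad (24 degrees), one click an hour, 12 hours in all, with a stop at each end; eight hours = 3.351. Let go, it settles into the nearest click; about 1.5 N along the rim moves it on. Starts between one and four hours
- wheel_top (a point): topmost point of the knurled thumbwheel's rim (x = -12, y = 150, z = 60 mm in the maker's frame; fixed to the base). The wheel is a grey disc 40 mm across, 14 mm wide, its axis along the maker's y; it stands 12 mm out of the control strip. A fingertip pressed on it with a few newtons and drawn 8.4 mm along the maker's x turns it one click
- scale_pointer (a point): small white pointer driven by the wheel, 5 mm to the maker's back (+x) for every click, in a slot between the wheel and the lid. Its scale, a black plate on the lid's side of the slot, has 13 white marks 5 mm apart, from 0 hours (front end) to 12 hours (back end), the marks for 0, 4, 8 and 12 hours longer and thicker
- shaker: bystander: clear salt shaker with a grey cap, 44 mm across and 90 mm tall, standing among the pots. Origin at the centre of its underside
- bowl: bystander: small oval bowl, 82 x 102 mm, 38 mm high, left of the pots. Origin at the centre of its underside
Not all that is in view belongs to the job. Leave any orange or red look-alike of the pot_4 alone.

How it is judged:
On the way, in this order (a step that is already met when the one before it is completed fails the run):
1. the lid stands wide open by itself, not touched by the robot (value of joint lid above 1.6 rad and contact force between each of the arm, the fingers and lid below 0.05 N), for 0.5 s.
2. every pot stands upright and fully down in a well, the lid still open (((horizontal distance between pot_1 and well_1 below 0.005 m and z of pot_1 in the frame of maker below 0.027 m) or (horizontal distance between pot_1 and well_2 below 0.005 m and z of pot_1 in the frame of maker below 0.027 m) or (horizontal distance between pot_1 and well_3 below 0.005 m and z of pot_1 in the frame of maker below 0.027 m) or (horizontal distance between pot_1 and well_4 below 0.005 m and z of pot_1 in the frame of maker below 0.027 m)) and angle between each of pot_1, pot_2, pot_3, pot_4's own z axis and vertical below 0.12 rad and ((horizontal distance between pot_2 and well_1 below 0.005 m and z of pot_2 in the frame of maker below 0.027 m) or (horizontal distance between pot_2 and well_2 below 0.005 m and z of pot_2 in the frame of maker below 0.027 m) or (horizontal distance between pot_2 and well_3 below 0.005 m and z of pot_2 in the frame of maker below 0.027 m) or (horizontal distance between pot_2 and well_4 below 0.005 m and z of pot_2 in the frame of maker below 0.027 m)) and ((horizontal distance between pot_3 and well_1 below 0.005 m and z of pot_3 in the frame of maker below 0.027 m) or (horizontal distance between pot_3 and well_2 below 0.005 m and z of pot_3 in the frame of maker below 0.027 m) or (horizontal distance between pot_3 and well_3 below 0.005 m and z of pot_3 in the frame of maker below 0.027 m) or (horizontal distance between pot_3 and well_4 below 0.005 m and z of pot_3 in the frame of maker below 0.027 m)) and ((horizontal distance between pot_4 and well_1 below 0.005 m and z of pot_4 in the frame of maker below 0.027 m) or (horizontal distance between pot_4 and well_2 below 0.005 m and z of pot_4 in the frame of maker below 0.027 m) or (horizontal distance between pot_4 and well_3 below 0.005 m and z of pot_4 in the frame of maker below 0.027 m) or (horizontal distance between pot_4 and well_4 below 0.005 m and z of pot_4 in the frame of maker below 0.027 m)) and value of joint lid above 1.3 rad), for 0.3 s.
3. the lid is shut over the pots (value of joint lid below 0.05 rad), for 0.3 s.
At the end, for the whole second after the job is handed in: Every pot present stands in one of the wells (within 5 mm of its centre, underside less than 5 mm above its floor, tilted less than 0.12 rad) and is at rest; the lid is shut (under 0.05 rad) and the thumbwheel rests in its eighth click (3.351 rad, within 0.12) (((horizontal distance between pot_1 and well_1 below 0.005 m and z of pot_1 in the frame of maker below 0.027 m) or (horizontal distance between pot_1 and well_2 below 0.005 m and z of pot_1 in the frame of maker below 0.027 m) or (horizontal distance between pot_1 and well_3 below 0.005 m and z of pot_1 in the frame of maker below 0.027 m) or (horizontal distance between pot_1 and well_4 below 0.005 m and z of pot_1 in the frame of maker below 0.027 m)) and angle between each of pot_1, pot_2, pot_3, pot_4's own z axis and vertical below 0.12 rad and ((horizontal distance between pot_2 and well_1 below 0.005 m and z of pot_2 in the frame of maker below 0.027 m) or (horizontal distance between pot_2 and well_2 below 0.005 m and z of pot_2 in the frame of maker below 0.027 m) or (horizontal distance between pot_2 and well_3 below 0.005 m and z of pot_2 in the frame of maker below 0.027 m) or (horizontal distance between pot_2 and well_4 below 0.005 m and z of pot_2 in the frame of maker below 0.027 m)) and ((horizontal distance between pot_3 and well_1 below 0.005 m and z of pot_3 in the frame of maker below 0.027 m) or (horizontal distance between pot_3 and well_2 below 0.005 m and z of pot_3 in the frame of maker below 0.027 m) or (horizontal distance between pot_3 and well_3 below 0.005 m and z of pot_3 in the frame of maker below 0.027 m) or (horizontal distance between pot_3 and well_4 below 0.005 m and z of pot_3 in the frame of maker below 0.027 m)) and ((horizontal distance between pot_4 and well_1 below 0.005 m and z of pot_4 in the frame of maker below 0.027 m) or (horizontal distance between pot_4 and well_2 below 0.005 m and z of pot_4 in the frame of maker below 0.027 m) or (horizontal distance between pot_4 and well_3 below 0.005 m and z of pot_4 in the frame of maker below 0.027 m) or (horizontal distance between pot_4 and well_4 below 0.005 m and z of pot_4 in the frame of maker below 0.027 m)) and linear speed of each of pot_1, pot_2, pot_3, pot_4 below 0.02 m/s and value of joint lid below 0.05 rad and value of joint wheel between 3.23103 and 3.47103 rad); the robot touches nothing.
It fails at once if the lid slams: it swings shut faster than 2 rad/s (velocity of joint lid below -2 rad/s).
It fails at once if the salt shaker or the bowl is moved more than 40 mm or knocked over (distance of any of shaker, bowl from where it was at the start of the episode above 0.04 m or angle between any of shaker, bowl's own z axis and vertical above 0.6 rad).
Of pot_1, pot_2, pot_3, pot_4 only 3 to 4 are there at a start; the rules pass over those that are not, and their reading is None.
At some moment in a run one of pot_1, pot_2, pot_3, pot_4 may be knocked a few centimetres aside while the robot is not near it.
It also fails if it takes over 210 s, if anything falls off the work surface, if the arm or the gripper's body presses on something with over 40 N, if the wrist force passes 120 N, or if a joint passes its speed limit or range.

ROBOT

A 7-joint arm with a two-finger parallel gripper is mounted at the origin on a cart in front of the work surface, level with it; the furniture and walls round the work are solid. World frame = base frame: x ahead of the robot, y to its left, z up, the work surface at z = 0. Lengths are in m, angles in rad, forces in N, time in s.
With the tool pointing down it reaches from about 0.425 to 1.025 m from the base axis. Payload 9.4 kg.
Tool frame: the origin (TCP) lies at the very end of the fingers, on their centre line; the grasp point (between the pads) lies 19 mm behind it; z points along the fingers, y is the line along which they close (so a half turn about z gives the same grasp; the last joint's range is limited). The gripper opens to 93 mm and grips with 3 to 60 N. Pads are 15 mm wide; open, the fingers measure 128 mm over their backs; the gripper's body (75 mm by 188 mm) begins 65 mm behind the grasp point.
Start: joints at [1.119, 0.599, -0.003, 1.599, 0.002, 0.943, -0.08], TCP at [0.265, -0.675, 0.219] pointing down, gripper open.
Joint ranges: [-2.57, 2.57], [-0.35, 1.97], [-1.29, 1.29], [0.11, 2.56], [-1.05, 4.19], [0.11, 1.86], [-2.63, 2.63]. Speed limits (rad/s): [2.22, 2.22, 3.01, 3.01, 3.14, 3.14, 3.14].

INTERFACE

Orientations are given as a 3x3 rotation matrix whose columns are the frame's x, y, z axes.
In Python, from rig import r gives the robot as it stands.
- The arm moves only by the tool play_rows, never from a script. Its argument "rows" is a list of rows, each a list of 3 entries, a list of its own where there are three numbers: the shift along the tool's x, y, z normalised to -1 to 1, where 1 is 100 cm, then the turn, a rotation vector about the tool's x, y, z normalised to -1 to 1, where 1 is 180 degrees, then the opening, from 0 (shut) to 1 (fully open). In form: [[[tx, ty, tz], [ax, ay, az], hand], ...]. A call has exactly 5 rows; each row is the pose to reach, as a shift and turn from the pose commanded when the call began, along the tool's axes at that moment, turning the shorter way round; what a row does not reach only later rows make up. A row lasts 1/8 s, in which the tool goes at most 62.5 mm and 10.7 degrees, less where a joint would pass 70% of its speed; a pose out of reach is approached as far as the arm can. A call with a number of a shift or a turn outside -1 to 1 is refused whole. A call with a gripper value outside its range is refused whole. The fingers move at their own pace and stop on an object; "squeeze" is the grip in N (left out, the last holds). Time passes only in rows, so rows that repeat a pose let the fingers close, or fill a call up. It gives the time, the measured TCP pose, the force, the opening and the grip force at its end, in the units of the state.
- r.get_state(): the state, without advancing time (a new reading comes with each control period).
- r.snapshot(name): name is "scene" or "top"; returns the picture (400x640x3 uint8, blue, green, red); there is no depth.
- r.camera_params(name): a dict with "fx", "fy", "cx", "cy" (pixels), "k1" (the pictures are not rectified: a ray, as slopes to the right and down, at radius r is drawn at 1 + k1 r^2 times it, then the intrinsics apply), "position" and "attitude" of the camera in the world. Camera axes: x right, y down, z forward; pixel columns grow to the right and rows downward; lengths in m; the calibration is good to about 2 mm. A picture is of the moment at which its call begins. camera_params takes no time and is no camera call.
- r.finish_job(): hands the job in; it is judged then, once.
The state is a dict: "time": time; "qpos": joint angles; "joint_velocities": joint speeds; "joint_torque": joint torques, N m; "tool_pos": TCP position; "eef_rot": TCP orientation; "force": force on the tool from outside, world axes, zero at the start; "wrist_torque": the same for the moment, N m; "grip_width": opening from 0.0 (shut) to 1.0 (fully open); "grasp_force": force on a finger pad.
Only numpy, scipy, OpenCV 4.12 (cv2) and the standard library are available. Lean on these libraries where they do the work, as an engineer would, in place of code of your own. Each camera call takes 0.05 s, during which the arm holds its last target. There are 200 camera calls.

## Working session

There is one attempt and no reset: what is moved stays moved. The work goes in short steps, Python scripts to look and compute and a tool call to move; the robot and the scene stay as the last step left them, time stands still between calls to the robot, and variables do not carry over. Pictures are saved under pics/ and viewed, at most 14 in all, crops included, and the job is handed in when it is done.

Besides the shell and the picture viewer there is one more tool, called after "Call:" as a command line: name --argument value ..., lists and objects as JSON in quotes. play_rows: Moves the arm, as the interface text tells. Scaled input: -1 to 1 covers 100 cm each way for a shift and 180 degrees each way for a turn. Its arguments: {"type":"object","properties":{"rows":{"type":"array","items":{"type":"array"}},"squeeze":{"type":"number"}},"required":["rows"]}

```bash
mkdir -p pics; ls; python3 - <<'E'
from rig import r
import cv2,json
for n in("scene","top"):
    cv2.imwrite(f"pics/{n}0.png",r.snapshot(n)); print(n,r.camera_params(n))
print(r.get_state())
E
```

```text
pics
scene {'fx': 484.1655818059858, 'fy': 484.1655818059858, 'cx': 317.30614936954873, 'cy': 198.98452575452419, 'k1': -0.08605671088129582, 'position': array([-0.12017627,  1.21982249,  0.73511185]), 'attitude': array([[-0.88283233, -0.2162306 ,  0.41695493],
       [-0.4695067 ,  0.38159103, -0.79621087],
       [ 0.01305889, -0.89868383, -0.43840261]])}
top {'fx': 456.22651042134714, 'fy': 456.22651042134714, 'cx': 323.08317344140016, 'cy': 203.3355985302402, 'k1': -0.07886823388946222, 'position': array([0.41381916, 0.05382138, 1.32271019]), 'attitude': array([[-0.02176122, -0.99609137,  0.08560623],
       [-0.99974956,  0.02212827,  0.003341  ],
       [-0.00522226, -0.08551209, -0.99632345]])}
{'time': 0.1, 'qpos': array([ 1.11931395,  0.60005563, -0.00257724,  1.60002511,  0.00181895,
        0.94288012, -0.07981457]), 'joint_velocities': array([-5.03673031e-04, -2.55104269e-03, -7.60810465e-04, -1.04288894e-03,
        9.83645014e-04,  1.61865104e-03, -1.42992134e-05]), 'joint_torque': array([ 5.32621008e-03, -7.66556740e+01,  1.50145311e+00, -2.52937782e+01,
       -5.24220883e-02,  1.36163965e-02,  8.31966918e-05]), 'tool_pos': array([ 0.26525095, -0.67428515,  0.21784709]), 'eef_rot': array([[ 9.30556887e-01,  3.66146833e-01, -6.13512058e-04],
       [ 3.66147326e-01, -9.30556095e-01,  1.22043917e-03],
       [-1.24047445e-04, -1.36032388e-03, -9.99999067e-01]]), 'force': array([-0.22221178, -0.20948297,  0.64969454]), 'wrist_torque': array([-0.00983181,  0.02659751, -0.03798476]), 'grasp_force': 0.0, 'grip_width': 0.9989768299921282}
```

View pics/scene0.png

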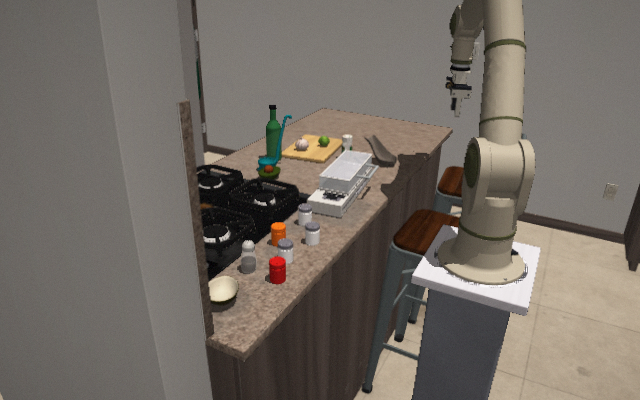

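View pics/top0.png

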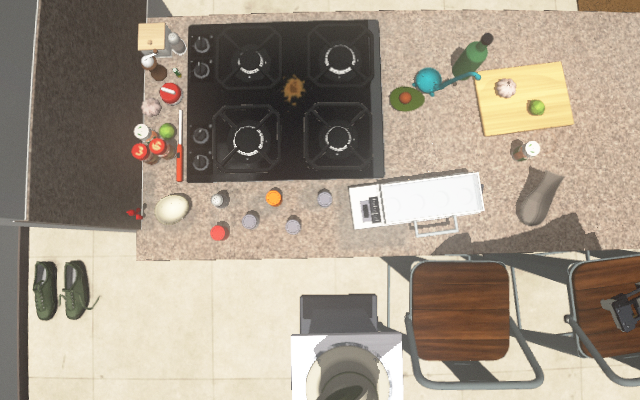

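```bash
cat > h.py <<'E'
import numpy as np, cv2
from rig import r
from scipy.optimize import least_squares
C={n:r.camera_params(n) for n in("scene","top")}
def proj(n,P):
    c=C[n]; p=(np.atleast_2d(P)-c["position"])@c["attitude"]; s=p[:,:2]/p[:,2:]
    s=s*(1+c["k1"]*(s**2).sum(1,keepdims=True))
    return s*[c["fx"],c["fy"]]+[c["cx"],c["cy"]]
def ray(n,uv):
    c=C[n]; d=(np.array(uv,float)-[c["cx"],c["cy"]])/[c["fx"],c["fy"]]; s=d.copy()
    for _ in range(20): s=d/(1+c["k1"]*(s**2).sum())
    return c["attitude"]@np.r_[s,1]
def onz(n,uv,z):
    d=ray(n,uv); p=C[n]["position"]; return p+d*(z-p[2])/d[2]
def crop(im,u0,v0,u1,v1,k,name):
    cv2.imwrite("pics/"+name,cv2.resize(im[v0:v1,u0:u1],None,fx=k,fy=k,interpolation=cv2.INTER_CUBIC))
E
python3 - <<'E'
from h import *
a=cv2.imread("pics/top0.png"); b=cv2.imread("pics/scene0.png")
crop(a,200,165,340,265,5,"t1.png"); crop(a,340,165,490,245,5,"t2.png"); crop(b,200,140,400,300,4,"s1.png")
E
```

```text
(no output)
```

View pics/t1.png

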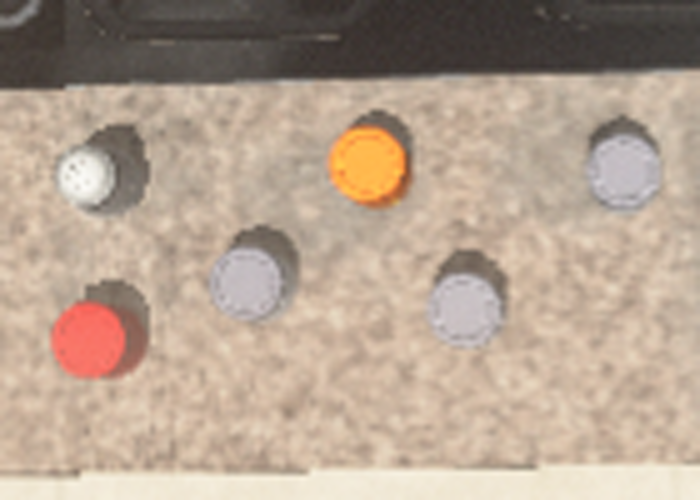

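View pics/t2.png

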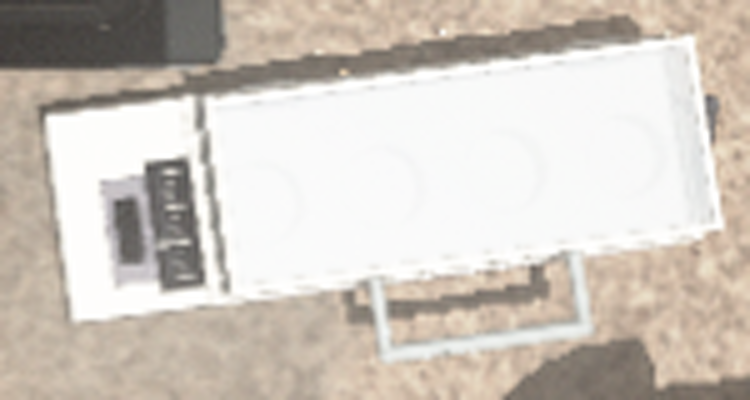

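View pics/s1.png

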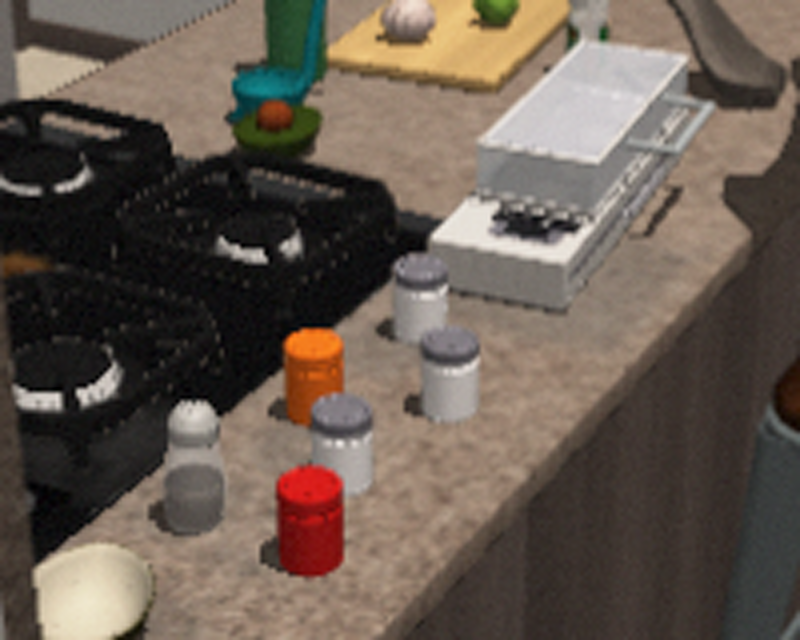

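```bash
python3 - <<'E'
from h import *
t1=lambda x,y:(200+(x+.5)/5-.5,165+(y+.5)/5-.5)
t2=lambda x,y:(340+(x+.5)/5-.5,165+(y+.5)/5-.5)
s1=lambda x,y:(200+(x+.5)/4-.5,140+(y+.5)/4-.5)
for n,p in dict(A=(624,172),B=(247,284),Cc=(465,310),orange=(368,165),red=(89,340)).items(): print(n,onz("top",t1(*p),.06).round(4))
print("shaker",onz("top",t1(87,176),.09).round(4))
print("bowl",onz("top",(172,208),.03).round(4), "edge",onz("top",t1(350,472),0).round(4), onz("top",(600,250),0).round(4),"hob",onz("top",t1(350,78),0.0).round(4))
# scene bases of pots (check)
for p in ((420,262),(449,338),(342,408)): print("sc",onz("scene",s1(*p),.06).round(4))
ob=[("top",t2(73,322),(-59,188,48)),("top",t2(42,105),(59,188,48)),("top",t2(385,358),(-99,24,86)),("top",t2(590,328),(-99,-86,86)),
("top",t2(130,230),(-12,150,60)),
("scene",s1(560,308),(-59,188,0)),("scene",s1(572,262),(-59,188,48)),("scene",s1(430,243),(59,188,48))]
def W(q,P): 
    c,s=np.cos(q[2]),np.sin(q[2]); P=np.array(P)/1e3
    return np.array([q[0]+c*P[0]-s*P[1],q[1]+s*P[0]+c*P[1],P[2]])
f=lambda q:np.concatenate([proj(n,W(q,P))[0]-u for n,u,P in ob])
R=least_squares(f,[.48,-.17,.1],loss="soft_l1"); print(R.x.round(4)); print(f(R.x).reshape(-1,2).round(1))
q=R.x
for n,P in dict(h=(-99,-31,86),hinge=(50,-31,54),w1=(-6,-137,22),w2=(-6,-67,22),w3=(-6,3,22),w4=(-6,73,22),wheel=(-12,150,60)).items(): print(n,W(q,P).round(4))
E
```

```text
A [0.5343 0.0541 0.06  ]
B [0.4765 0.2648 0.06  ]
Cc [0.4596 0.1438 0.06  ]
orange [0.5414 0.1966 0.06  ]
red [0.4472 0.3534 0.06  ]
shaker [0.5358 0.3472 0.09  ]
bowl [0.5211 0.4922 0.03  ] edge [0.3696 0.2162 0.    ] [ 0.3702 -0.7607  0.    ] hob [0.5989 0.2134 0.    ]
sc [0.5357 0.0514 0.06  ]
sc [0.4581 0.1469 0.06  ]
sc [0.4744 0.2676 0.06  ]
[ 0.5276 -0.2078  0.1077]
[[ 0.   0.3]
 [ 0.6  2.1]
 [ 0.3 -0.6]
 [-1.   0.1]
 [ 0.2 -0. ]
 [ 0.7  1.6]
 [-1.8 -0.3]
 [-0.7 -2. ]]
h [ 0.4325 -0.2492  0.086 ]
hinge [ 0.5806 -0.2332  0.054 ]
w1 [ 0.5363 -0.3446  0.022 ]
w2 [ 0.5288 -0.275   0.022 ]
w3 [ 0.5213 -0.2054  0.022 ]
w4 [ 0.5137 -0.1358  0.022 ]
wheel [ 0.4995 -0.0599  0.06  ]
```

Candidates in the top picture: grey‑lidded white pots at (324.5,199), (249,221.5) and (292.5,226.5). Not to be touched: orange look‑alike (273,198), red look‑alike (217.5,232.5), salt shaker (217,200, clear body) and bowl (172,208). The crops confirm three pots. The maker is yawed about 6°, its handle bar is near (437,234) and the lid is shut.

```bash
cat >> h.py <<'E'
MK=[.5276,-.2078,.1077]
def W(P,q=None):
    q=MK if q is None else q; c,s=np.cos(q[2]),np.sin(q[2]); P=np.array(P,float)/1e3
    return np.array([q[0]+c*P[0]-s*P[1],q[1]+s*P[0]+c*P[1],P[2]])
def plan(calls,start=None,yaw=None):
    """calls: list of lists of (pos,yaw_deg[,hand]) waypoints, each reached from the previous call's end"""
    s=r.get_state(); p=s["tool_pos"] if start is None else np.array(start); R=s["eef_rot"]
    y=np.degrees(np.arctan2(R[1,0],R[0,0])) if yaw is None else yaw
    print("from",p.round(4),round(y,1))
    for c in calls:
        a=np.radians(y); X=np.array([np.cos(a),np.sin(a),0]); Y=np.array([np.sin(a),-np.cos(a),0])
        for w in c:
            d=np.array(w[0])-p; t=(y-w[1]+180)%360-180
            print("[[%.4f,%.4f,%.4f],[0,0,%.4f]]"%(d@X,d@Y,-d[2],t/180), end=" ")
        print(); p=np.array(c[-1][0]); y=c[-1][1]
E
python3 - <<'E'
from h import *
h=W((-99,-31,170)); p0=r.get_state()["tool_pos"]; m=(h+p0)/2
plan([[(m,58.9)],[(h,96.2)],[(h-[0,0,.096],96.2)]])
print(h)
E
```

```text
from [ 0.2653 -0.6743  0.2178] 21.5
[[0.1556,-0.1671,0.0239],[0,0,-0.2079]] 
[[0.2252,-0.0382,0.0239],[0,0,-0.2072]] 
[[0.0000,0.0000,0.0960],[0,0,0.0000]] 
[ 0.43250586 -0.24926208  0.17      ]
```

Call:
play_rows --rows '[[[0.031,-0.033,0.005],[0,0,-0.0415],0.4],[[0.062,-0.067,0.01],[0,0,-0.083],0.4],[[0.093,-0.1,0.014],[0,0,-0.125],0.4],[[0.124,-0.134,0.019],[0,0,-0.166],0.4],[[0.1555,-0.167,0.024],[0,0,-0.208],0.4]]' --squeeze 15

```text
time: 0.72
tool_pos: [0.3492, -0.4608, 0.1943]
eef_rot: [[0.513, 0.859, -0.0], [0.859, -0.513, 0.0], [0.0, -0.0, -1.0]]
force: [0.8, 0.1, -1.0]
grip_width: 0.512
grasp_force: 0.0
```

Call:
play_rows --rows '[[[0.045,-0.008,0.005],[0,0,-0.0415],0.4],[[0.09,-0.015,0.01],[0,0,-0.083],0.4],[[0.135,-0.023,0.014],[0,0,-0.125],0.4],[[0.18,-0.031,0.019],[0,0,-0.166],0.4],[[0.225,-0.038,0.024],[0,0,-0.207],0.4]]'

```text
time: 1.35
tool_pos: [0.4328, -0.2487, 0.1704]
eef_rot: [[-0.112, 0.994, -0.0], [0.994, 0.112, 0.0], [0.0, -0.0, -1.0]]
force: [0.7, -0.5, -0.6]
grip_width: 0.399
grasp_force: 0.0
```

Call:
play_rows --rows '[[[0,0,0],[0,0,0],0.4],[[0,0,0],[0,0,0],0.4],[[0,0,0],[0,0,0],0.4],[[0,0,0],[0,0,0],0.4],[[0,0,0],[0,0,0],0.4]]'

```text
time: 1.98
tool_pos: [0.4324, -0.2506, 0.1706]
eef_rot: [[-0.106, 0.994, -0.0], [0.994, 0.106, -0.0], [-0.0, -0.0, -1.0]]
force: [-0.3, 0.3, 1.5]
grip_width: 0.402
grasp_force: 0.0
```

```bash
python3 - <<'E'
from h import *
im=r.snapshot("scene"); crop(im,290,120,410,240,5,"s2.png")
plan([[(W((-99,-31,75)),96.2)]]); s=r.get_state(); print(s["grip_width"],s["time"],s["force"],s["eef_rot"].round(3))
E
```

```text
from [ 0.4324 -0.2504  0.1706] 96.1
[[0.0011,0.0002,0.0956],[0,0,-0.0004]] 
0.4011690880767834 2.025 [-0.34598743 -0.46695223 -0.79305789] [[-0.107  0.994 -0.   ]
 [ 0.994  0.107 -0.   ]
 [-0.    -0.    -1.   ]]
```

View pics/s2.png

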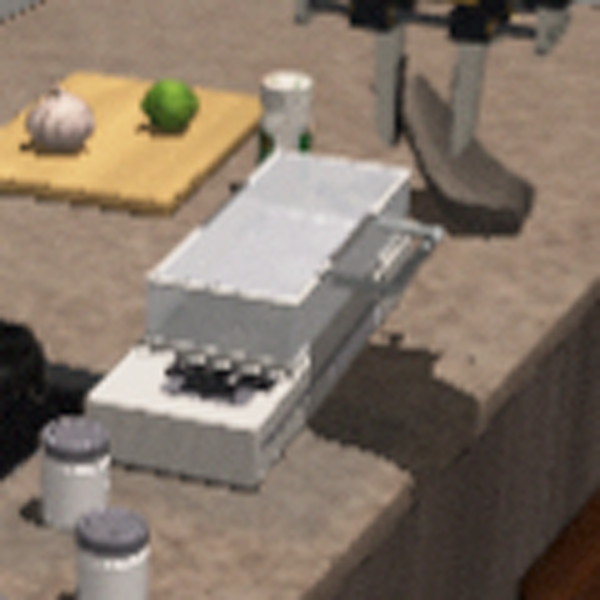

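The gripper hangs above the lid's bar (crop 390,245), with the fingers straddling it front to back. I'm descending and pinching.

Call:
play_rows --rows '[[[0.001,0,0.025],[0,0,0],0.4],[[0.001,0,0.05],[0,0,0],0.4],[[0.001,0,0.075],[0,0,0],0.4],[[0.001,0,0.095],[0,0,0],0.4],[[0.001,0,0.095],[0,0,0],0.4]]'

```text
time: 2.65
tool_pos: [0.4319, -0.2487, 0.0746]
eef_rot: [[-0.108, 0.994, -0.002], [0.994, 0.108, 0.001], [0.001, -0.002, -1.0]]
force: [0.9, 0.7, -0.5]
grip_width: 0.403
grasp_force: 0.0
```

Call:
play_rows --rows '[[[0,0,0],[0,0,0],0],[[0,0,0],[0,0,0],0],[[0,0,0],[0,0,0],0],[[0,0,0],[0,0,0],0],[[0,0,0],[0,0,0],0]]' --squeeze 12

```text
time: 3.28
tool_pos: [0.4325, -0.2493, 0.0761]
eef_rot: [[-0.107, 0.994, 0.0], [0.994, 0.107, -0.001], [-0.001, 0.0, -1.0]]
force: [-1.6, 0.2, 6.4]
grip_width: 0.1
grasp_force: 12.0
```

```bash
python3 - <<'E'
import numpy as np
for a,b in ((0,.85),(.85,1.65)):
    for t in np.linspace(a,b,6)[1:]:
        f=lambda t:np.array([-152*np.cos(t+.2115),-152*np.sin(t+.2115)])
        print((f(t)-f(a)).round(0)/1e3)
E
```

```text
[ 0.008 -0.025]
[ 0.019 -0.048]
[ 0.034 -0.068]
[ 0.053 -0.086]
[ 0.075 -0.101]
[ 0.022 -0.01 ]
[ 0.046 -0.017]
[ 0.07  -0.019]
[ 0.094 -0.018]
[ 0.118 -0.013]
```

Call:
play_rows --rows '[[[0,0.008,-0.025],[0,0,0],0],[[0,0.019,-0.048],[0,0,0],0],[[0,0.034,-0.068],[0,0,0],0],[[0,0.053,-0.086],[0,0,0],0],[[0,0.075,-0.101],[0,0,0],0]]'

```text
time: 3.9
tool_pos: [0.5033, -0.2416, 0.1775]
eef_rot: [[-0.106, 0.994, -0.007], [0.994, 0.106, -0.001], [-0.0, -0.007, -1.0]]
force: [-4.9, -1.5, 2.9]
grip_width: 0.099
grasp_force: 12.0
```

Call:
play_rows --rows '[[[0,0.022,-0.01],[0,0,0],0],[[0,0.046,-0.017],[0,0,0],0],[[0,0.07,-0.019],[0,0,0],0],[[0,0.094,-0.018],[0,0,0],0],[[0,0.118,-0.013],[0,0,0],0]]'

```text
time: 4.53
tool_pos: [0.6252, -0.2286, 0.19]
eef_rot: [[-0.107, 0.994, 0.001], [0.994, 0.107, -0.001], [-0.001, 0.001, -1.0]]
force: [-0.2, -1.0, -0.5]
grip_width: 0.1
grasp_force: 12.0
```

Call:
play_rows --rows '[[[0,0,0],[0,0,0],0.4],[[0,0,0],[0,0,0],0.4],[[0,0,-0.03],[0,0,0],0.4],[[0,0,-0.07],[0,0,0],0.4],[[0,0,-0.09],[0,0,0],0.4]]'

```text
time: 5.15
tool_pos: [0.6238, -0.2286, 0.282]
eef_rot: [[-0.107, 0.994, 0.001], [0.994, 0.107, -0.001], [-0.001, 0.001, -1.0]]
force: [-0.1, 0.3, -0.2]
grip_width: 0.398
grasp_force: 0.0
```

```bash
python3 - <<'E'
from h import *
im=r.snapshot("scene"); crop(im,290,100,410,240,4,"s3.png")
b=W((-130,-31,280)); 
plan([[(b+(.0,.15,0),51)],[((.45,0,.25),6.2)],[((.5343,.0541,.15),6.2)]])
E
```

```text
from [ 0.6246 -0.2287  0.2841] 96.1
[[0.1492,-0.2082,0.0041],[0,0,0.2508]] 
[[0.1101,-0.0270,0.0300],[0,0,0.2489]] 
[[0.0896,-0.0447,0.1000],[0,0,0.0000]]
```

View pics/s3.png

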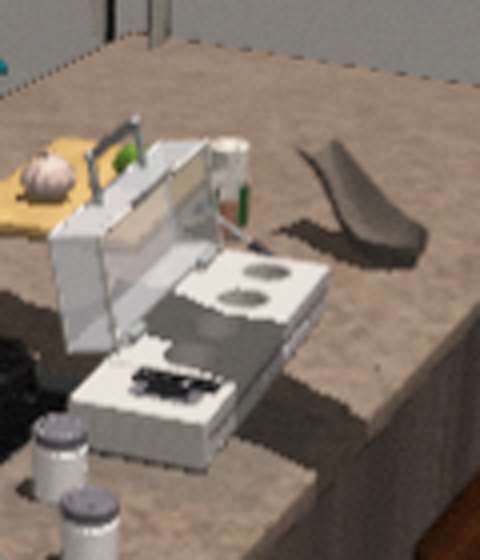

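Lid stands open at its stop (crop: handle at (115,150) above the lid). Next: move to a point between wells and pots and take a top picture.

```bash
python3 - <<'E'
from h import *
plan([[((.50,-.03,.28),51)],[((.5343,.0541,.18),6.2)]])
E
```

```text
from [ 0.6246 -0.2287  0.2841] 96.1
[[0.2109,-0.1027,0.0041],[0,0,0.2508]] 
[[0.0869,-0.0263,0.1000],[0,0,0.2489]]
```

Call:
play_rows --rows '[[[0.042,-0.02,0],[0,0,0.05],0.7],[[0.084,-0.041,0],[0,0,0.1],0.7],[[0.126,-0.062,0],[0,0,0.15],0.7],[[0.168,-0.082,0],[0,0,0.2],0.7],[[0.211,-0.103,0.004],[0,0,0.25],0.7]]'

```text
time: 5.82
tool_pos: [0.4975, -0.0288, 0.2754]
eef_rot: [[0.632, 0.775, -0.0], [0.775, -0.632, -0.0], [-0.0, -0.0, -1.0]]
force: [0.9, 1.3, 0.8]
grip_width: 0.699
grasp_force: 0.0
```

```bash
python3 - <<'E'
from h import *
im=r.snapshot("top"); cv2.imwrite("pics/top1.png",im); crop(im,225,150,495,260,2.9,"t3.png")
plan([[((.5343,.0541,.15),6.2)]])
E
```

```text
from [ 0.4938 -0.0236  0.2749] 50.6
[[0.0857,-0.0181,0.1249],[0,0,0.2465]]
```

View pics/t3.png

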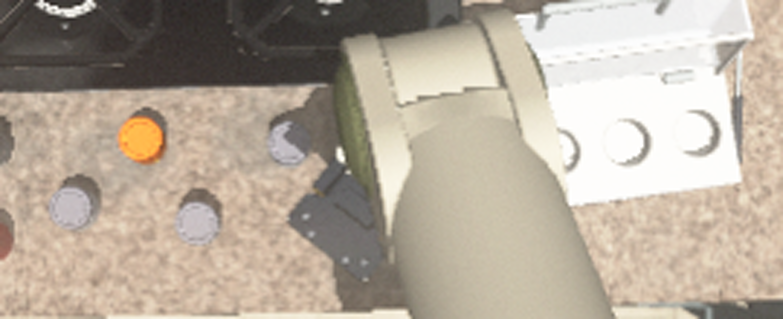

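```bash
python3 - <<'E'
from h import *
im=cv2.imread("pics/top1.png")
pr=[proj("top",W((-6,y,48)))[0] for y in(-137,-67)]
g=cv2.cvtColor(im,cv2.COLOR_BGR2GRAY)
tiles=[]
for u in pr:
    a,b=(u-14).round().astype(int); t=cv2.resize(im[b:b+29,a:a+29],None,fx=12,fy=12,interpolation=cv2.INTER_CUBIC)
    c=((u-[a,b]+.5)*12).astype(int); cv2.drawMarker(t,tuple(int(v) for v in c),(0,0,255),0,12)
    th=np.linspace(0,6.28,60); k=int(np.argmin([np.hypot(*(u-v)) for v in pr]))
    y=(-137,-67)[k]
    P=np.array([proj("top",W((-6+23*np.cos(x),y+23*np.sin(x),48)))[0] for x in th]); cv2.polylines(t,[((P-[a,b]+.5)*12).astype(np.int32)],1,(0,0,255))
    tiles.append(t)
cv2.imwrite("pics/w.png",np.hstack(tiles)); print(pr)
s=r.get_state();print(s["tool_pos"],s["joint_velocities"].round(2))
E
```

```text
[array([465.46470154, 195.59398319]), array([441.23342979, 198.77836107])]
[ 0.49383867 -0.02358773  0.27491732] [ 0.05  0.03 -0.01 -0.07  0.02  0.04  0.35]
```

View pics/w.png

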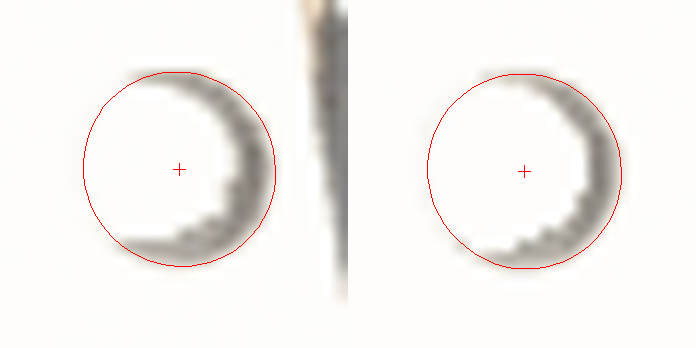

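Predicted well circles match the picture to under 1 mm, so the maker pose is good. Pot A next.

Call:
play_rows --rows '[[[0.017,-0.004,0.025],[0,0,0.05],0.75],[[0.034,-0.007,0.05],[0,0,0.1],0.75],[[0.052,-0.011,0.075],[0,0,0.15],0.75],[[0.069,-0.014,0.1],[0,0,0.2],0.75],[[0.086,-0.018,0.125],[0,0,0.2465],0.75]]'

```text
time: 6.5
tool_pos: [0.5386, 0.0484, 0.1495]
eef_rot: [[0.994, 0.113, -0.001], [0.113, -0.994, -0.001], [-0.001, 0.0, -1.0]]
force: [0.2, -0.3, -0.7]
grip_width: 0.752
grasp_force: 0.0
```

Call:
play_rows --rows '[[[0,0,0],[0,0,0],0.75],[[0,0,0],[0,0,0],0.75],[[0,0,0],[0,0,0],0.75],[[0,0,0],[0,0,0],0.75],[[0,0,0],[0,0,0],0.75]]'

```text
time: 7.12
tool_pos: [0.5393, 0.0483, 0.1511]
eef_rot: [[0.993, 0.118, 0.001], [0.118, -0.993, 0.0], [0.001, -0.0, -1.0]]
force: [-1.2, -0.5, -0.1]
grip_width: 0.751
grasp_force: 0.0
```

```bash
python3 - <<'E'
from h import *
im=r.snapshot("scene"); crop(im,225,170,345,290,5,"s4.png")
plan([[((.5345,.0538,.033),6.2)]])
E
```

```text
from [0.5392 0.0484 0.1509] 6.8
[[-0.0041,-0.0059,0.1179],[0,0,0.0034]]
```

View pics/s4.png

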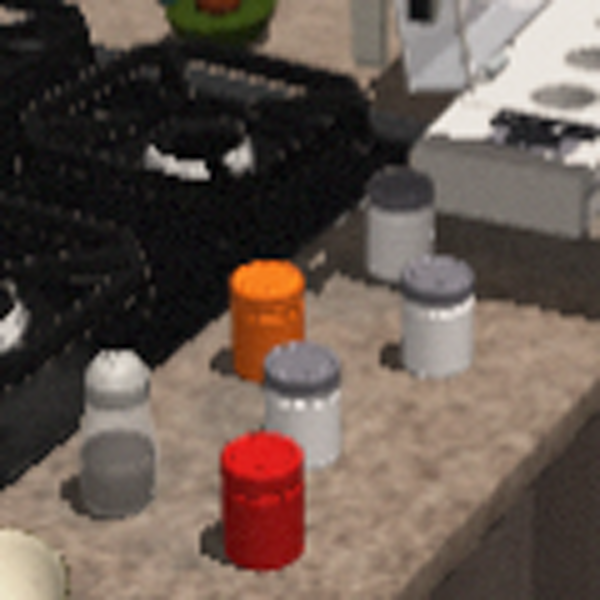

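Call:
play_rows --rows '[[[-0.004,-0.006,0.03],[0,0,0.003],0.75],[[-0.004,-0.006,0.06],[0,0,0.003],0.75],[[-0.004,-0.006,0.09],[0,0,0.003],0.75],[[-0.004,-0.006,0.118],[0,0,0.003],0.75],[[-0.004,-0.006,0.118],[0,0,0.003],0.75]]'

```text
time: 7.8
tool_pos: [0.5334, 0.0541, 0.0311]
eef_rot: [[0.994, 0.109, -0.003], [0.109, -0.994, -0.001], [-0.003, 0.0, -1.0]]
force: [-0.0, -0.5, 0.2]
grip_width: 0.748
grasp_force: 0.0
```

Call:
play_rows --rows '[[[0,0,0],[0,0,0],0.3],[[0,0,0],[0,0,0],0.3],[[0,0,0],[0,0,0],0.3],[[0,0,0],[0,0,0],0.3],[[0,0,-0.01],[0,0,0],0.3]]' --squeeze 20

```text
time: 8.43
tool_pos: [0.5341, 0.0542, 0.0427]
eef_rot: [[0.994, 0.109, -0.001], [0.109, -0.994, -0.0], [-0.001, 0.0, -1.0]]
force: [-0.6, -0.3, -2.3]
grip_width: 0.448
grasp_force: 20.0
```

```bash
python3 - <<'E'
from h import *
a=W((-6,-137,0))
c=[.5345,.0538,.15]; m=(np.array(c)+a)/2; m[2]=.15
plan([[(c,6.2)],[(m,6.2)],[(a+[0,0,.15],6.2)],[(a+[0,0,.085],6.2)],[(a+[0,0,.056],6.2)]])
print(a, r.get_state()["grip_width"])
E
```

```text
from [0.5341 0.0542 0.0427] 6.3
[[0.0004,0.0004,-0.1073],[0,0,0.0004]] 
[[-0.0206,0.1982,-0.0000],[0,0,0.0000]] 
[[-0.0206,0.1982,-0.0000],[0,0,0.0000]] 
[[0.0000,0.0000,0.0650],[0,0,0.0000]] 
[[0.0000,0.0000,0.0290],[0,0,0.0000]] 
[ 0.53636116 -0.34465117  0.        ] 0.44814171003059117
```

Call:
play_rows --rows '[[[0,0,-0.027],[0,0,0],0.3],[[0,0,-0.054],[0,0,0],0.3],[[0,0,-0.08],[0,0,0],0.3],[[0,0,-0.107],[0,0,0],0.3],[[0,0,-0.107],[0,0,0],0.3]]'

```text
time: 9.05
tool_pos: [0.5353, 0.0543, 0.1516]
eef_rot: [[0.994, 0.109, 0.004], [0.109, -0.994, 0.001], [0.004, -0.0, -1.0]]
force: [0.6, 0.4, -2.9]
grip_width: 0.448
grasp_force: 20.0
```

Call:
play_rows --rows '[[[-0.004,0.04,0],[0,0,0],0.3],[[-0.008,0.079,0],[0,0,0],0.3],[[-0.012,0.119,0],[0,0,0],0.3],[[-0.016,0.158,0],[0,0,0],0.3],[[-0.021,0.198,0],[0,0,0],0.3]]'

```text
time: 9.68
tool_pos: [0.5345, -0.1459, 0.1485]
eef_rot: [[0.994, 0.109, -0.002], [0.109, -0.994, 0.0], [-0.001, -0.001, -1.0]]
force: [0.4, -0.3, -0.5]
grip_width: 0.451
grasp_force: 20.0
```

Call:
play_rows --rows '[[[-0.005,0.049,0],[0,0,0],0.3],[[-0.01,0.098,0],[0,0,0],0.3],[[-0.015,0.148,0],[0,0,0],0.3],[[-0.021,0.198,0],[0,0,0],0.3],[[-0.021,0.198,0],[0,0,0],0.3]]'

```text
time: 10.3
tool_pos: [0.5339, -0.3488, 0.148]
eef_rot: [[0.995, 0.103, -0.002], [0.103, -0.995, -0.001], [-0.002, 0.001, -1.0]]
force: [-0.2, 0.9, -2.7]
grip_width: 0.448
grasp_force: 20.0
```

```bash
python3 - <<'E'
from h import *
a=W((-6,-137,0))
plan([[(a+[0,0,.085],6.2)],[(a+[0,0,.056],6.2)]])
im=r.snapshot("top"); print(r.get_state()["grip_width"])
for z in(.06,):
  p=proj("top",[[.4596,.1438,.06],[.4765,.2648,.06]]).round().astype(int); print(p)
  hsv=cv2.cvtColor(im,cv2.COLOR_BGR2HSV)
  print([hsv[v,u] for u,v in p], im[p[0][1],p[0][0]], im[p[0][1]+12,p[0][0]])
E
```

```text
from [ 0.5339 -0.3488  0.148 ] 5.9
[[0.0029,-0.0039,0.0630],[0,0,-0.0017]] 
[[0.0000,0.0000,0.0290],[0,0,0.0000]] 
0.44683289927532766
[[293 227]
 [249 221]]
[array([  3,  13, 201], dtype=uint8), array([159,   9, 195], dtype=uint8)] [191 192 201] [166 184 207]
```

Call:
play_rows --rows '[[[0.003,-0.004,0.018],[0,0,-0.002],0.3],[[0.003,-0.004,0.035],[0,0,-0.002],0.3],[[0.003,-0.004,0.053],[0,0,-0.002],0.3],[[0.003,-0.004,0.053],[0,0,-0.002],0.3],[[0.003,-0.004,0.053],[0,0,-0.002],0.3]]'

```text
time: 10.98
tool_pos: [0.5386, -0.3397, 0.0966]
eef_rot: [[0.993, 0.116, -0.0], [0.116, -0.993, -0.0], [-0.0, 0.0, -1.0]]
force: [0.6, -0.2, -0.7]
grip_width: 0.446
grasp_force: 20.0
```

```bash
cat >> h.py <<'E'
def pots(im,guess,rad=.06):
    """lid centres by matching an ideal disc (grey, low saturation, bright) near each guess"""
    hsv=cv2.cvtColor(im,cv2.COLOR_BGR2HSV); m=((hsv[...,1]<26)&(hsv[...,2]>150)).astype(np.uint8)
    out=[]
    for g in guess:
        w=np.zeros(m.shape,np.uint8); c=proj("top",[*g[:2],.06])[0]
        cv2.circle(w,tuple(int(v) for v in c.round()),int(rad*380),1,-1)
        n,l,st,ce=cv2.connectedComponentsWithStats(m*w)
        out+=[(onz("top",ce[i],.06)[:2].round(4),int(st[i,4])) for i in range(1,n) if st[i,4]>60]
    return out
E
python3 - <<'E'
from h import *
a=W((-6,-137,0)); plan([[(a+[0,0,.056],6.2)]])
print(pots(cv2.imread("pics/top0.png"),[(.5343,.0541),(.4765,.2648),(.4596,.1438)],.03))
print(pots(r.snapshot("top"),[(.4765,.2648),(.4596,.1438)],.05))
E
```

```text
from [ 0.5386 -0.3397  0.0966] 6.6
[[-0.0028,0.0047,0.0406],[0,0,0.0024]] 
[(array([0.5333, 0.0546]), 184), (array([0.4766, 0.2648]), 172), (array([0.4597, 0.1441]), 169)]
[(array([0.4764, 0.2647]), 174), (array([0.4597, 0.1441]), 171)]
```

Call:
play_rows --rows '[[[-0.0028,0.0047,0.0],[0,0,0.002],0.3],[[-0.0028,0.0047,0.0],[0,0,0.002],0.3],[[-0.0028,0.0047,0.015],[0,0,0.002],0.3],[[-0.0028,0.0047,0.028],[0,0,0.002],0.3],[[-0.0028,0.0047,0.041],[0,0,0.002],0.3]]'

```text
time: 11.65
tool_pos: [0.5361, -0.3446, 0.0544]
eef_rot: [[0.994, 0.109, -0.001], [0.109, -0.994, 0.0], [-0.001, -0.0, -1.0]]
force: [-1.7, 1.1, 32.7]
grip_width: 0.446
grasp_force: 20.0
```

Call:
play_rows --rows '[[[0,0,0],[0,0,0],0.3],[[0,0,0],[0,0,0],0.3],[[0,0,0],[0,0,0],0.3],[[0,0,0],[0,0,0],0.3],[[0,0,0],[0,0,0],0.3]]'

```text
time: 12.28
tool_pos: [0.5363, -0.3448, 0.0557]
eef_rot: [[0.994, 0.109, 0.0], [0.109, -0.994, -0.0], [0.0, 0.0, -1.0]]
force: [0.2, 0.4, -2.4]
grip_width: 0.446
grasp_force: 20.0
```

Call:
play_rows --rows '[[[0,0,0],[0,0,0],0.6],[[0,0,0],[0,0,0],0.6],[[0,0,-0.02],[0,0,0],0.6],[[0,0,-0.055],[0,0,0],0.6],[[0,0,-0.095],[0,0,0],0.6]]'

```text
time: 12.9
tool_pos: [0.5361, -0.3447, 0.1526]
eef_rot: [[0.994, 0.109, -0.0], [0.109, -0.994, 0.0], [-0.0, -0.0, -1.0]]
force: [-0.6, -0.7, -0.3]
grip_width: 0.598
grasp_force: 0.0
```

```bash
python3 - <<'E'
from h import *
s=[.5363,-.3448,.1507]
plan([[((.515,-.13,.15),6.2)],[((.48,.06,.15),6.2)],[((.4597,.1441,.13),6.2)]],s,6.25)
E
```

```text
from [ 0.5363 -0.3448  0.1507] 6.2
[[0.0022,-0.2158,0.0007],[0,0,0.0003]] 
[[-0.0143,-0.1927,-0.0000],[0,0,0.0000]] 
[[-0.0111,-0.0858,0.0200],[0,0,0.0000]]
```

Call:
play_rows --rows '[[[0,-0.043,0],[0,0,0],0.75],[[0.001,-0.086,0],[0,0,0],0.75],[[0.001,-0.129,0],[0,0,0],0.75],[[0.002,-0.173,0],[0,0,0],0.75],[[0.002,-0.216,0.001],[0,0,0],0.75]]'

```text
time: 13.52
tool_pos: [0.5149, -0.1284, 0.1512]
eef_rot: [[0.994, 0.109, 0.002], [0.109, -0.994, -0.0], [0.002, 0.0, -1.0]]
force: [1.5, 0.5, -0.6]
grip_width: 0.749
grasp_force: 0.0
```

Call:
play_rows --rows '[[[-0.003,-0.039,0],[0,0,0],0.75],[[-0.006,-0.077,0],[0,0,0],0.75],[[-0.009,-0.116,0],[0,0,0],0.75],[[-0.012,-0.154,0],[0,0,0],0.75],[[-0.0143,-0.193,0],[0,0,0],0.75]]'

```text
time: 14.15
tool_pos: [0.4795, 0.0618, 0.151]
eef_rot: [[0.994, 0.109, 0.002], [0.109, -0.994, 0.0], [0.002, -0.0, -1.0]]
force: [-0.2, 0.3, 0.1]
grip_width: 0.748
grasp_force: 0.0
```

Call:
play_rows --rows '[[[-0.004,-0.035,0],[0,0,0],0.75],[[-0.008,-0.065,0.01],[0,0,0],0.75],[[-0.011,-0.086,0.02],[0,0,0],0.75],[[-0.011,-0.086,0.02],[0,0,0],0.75],[[-0.011,-0.086,0.02],[0,0,0],0.75]]'

```text
time: 14.78
tool_pos: [0.4595, 0.1442, 0.1304]
eef_rot: [[0.994, 0.109, 0.001], [0.109, -0.994, -0.0], [0.001, 0.0, -1.0]]
force: [0.0, -1.1, -0.1]
grip_width: 0.751
grasp_force: 0.0
```

```bash
python3 - <<'E'
from h import *
im=r.snapshot("top"); sc=r.snapshot("scene"); cv2.imwrite("pics/top2.png",im)
p=proj("top",W((-6,-100,48)))[0].astype(int); a=cv2.resize(im[p[1]-40:p[1]+40,p[0]-60:p[0]+40],(400,320),interpolation=cv2.INTER_CUBIC)
p=proj("scene",(.4597,.1441,.06))[0].astype(int); b=cv2.resize(sc[p[1]-40:p[1]+40,p[0]-50:p[0]+50],(400,320),interpolation=cv2.INTER_CUBIC)
cv2.imwrite("pics/m2.png",np.hstack([a,b]))
plan([[((.4597,.1441,.033),6.2)]])
print(r.get_state()["joint_velocities"].round(3))
E
```

```text
from [0.4596 0.1438 0.1303] 6.2
[[0.0002,-0.0003,0.0973],[0,0,-0.0001]] 
[ 0.001  0.004 -0.001  0.002 -0.    -0.004 -0.004]
```

View pics/m2.png

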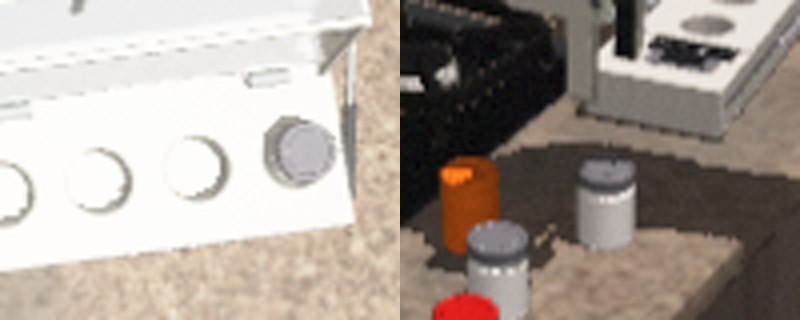

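Pot A is seated in well 1 (crop 303,150); pot C (crop right 605,205) is still in place under the gripper. Grip C.

Call:
play_rows --rows '[[[0,0,0.03],[0,0,0],0.75],[[0,0,0.06],[0,0,0],0.75],[[0,0,0.085],[0,0,0],0.75],[[0,0,0.097],[0,0,0],0.75],[[0,0,0.097],[0,0,0],0.75]]'

```text
time: 15.5
tool_pos: [0.459, 0.1442, 0.0324]
eef_rot: [[0.994, 0.108, -0.001], [0.108, -0.994, -0.001], [-0.001, 0.0, -1.0]]
force: [-0.1, -0.6, 0.2]
grip_width: 0.752
grasp_force: 0.0
```

Call:
play_rows --rows '[[[0,0,0],[0,0,0],0.3],[[0,0,0],[0,0,0],0.3],[[0,0,0],[0,0,0],0.3],[[0,0,0],[0,0,0],0.3],[[0,0,-0.01],[0,0,0],0.3]]' --squeeze 20

```text
time: 16.12
tool_pos: [0.4587, 0.1447, 0.0426]
eef_rot: [[0.994, 0.109, -0.001], [0.109, -0.994, -0.0], [-0.001, 0.0, -1.0]]
force: [-0.2, -1.2, -1.0]
grip_width: 0.447
grasp_force: 20.0
```

```bash
python3 - <<'E'
from h import *
a=W((-6,3,0)); s=[.4597,.1440,.0433]
plan([[((.4597,.1441,.15),6.2)],[((.5,-.06,.15),6.2)],[(a+[0,0,.15],6.2)],[(a+[0,0,.09],6.2)]],s,6.2)
st=r.get_state(); print(st["tool_pos"],st["grip_width"])
E
```

```text
from [0.4597 0.144  0.0433] 6.2
[[0.0000,-0.0001,-0.1067],[0,0,0.0000]] 
[[0.0180,0.2073,-0.0000],[0,0,0.0000]] 
[[0.0055,0.1469,-0.0000],[0,0,0.0000]] 
[[0.0000,0.0000,0.0600],[0,0,0.0000]] 
[0.45867642 0.14470838 0.04255303] 0.44661284803640466
```

Call:
play_rows --rows '[[[0,0,-0.027],[0,0,0],0.3],[[0,0,-0.054],[0,0,0],0.3],[[0,0,-0.08],[0,0,0],0.3],[[0,0,-0.107],[0,0,0],0.3],[[0,0,-0.107],[0,0,0],0.3]]'

```text
time: 16.75
tool_pos: [0.4598, 0.1451, 0.1514]
eef_rot: [[0.994, 0.109, 0.003], [0.109, -0.994, 0.001], [0.003, -0.001, -1.0]]
force: [-0.3, 0.7, -3.0]
grip_width: 0.446
grasp_force: 20.0
```

Call:
play_rows --rows '[[[0.004,0.041,0],[0,0,0],0.3],[[0.007,0.083,0],[0,0,0],0.3],[[0.011,0.124,0],[0,0,0],0.3],[[0.014,0.166,0],[0,0,0],0.3],[[0.018,0.207,0],[0,0,0],0.3]]'

```text
time: 17.38
tool_pos: [0.499, -0.0603, 0.1485]
eef_rot: [[0.994, 0.109, -0.002], [0.109, -0.994, 0.0], [-0.002, -0.0, -1.0]]
force: [1.3, -0.2, -1.8]
grip_width: 0.447
grasp_force: 20.0
```

Call:
play_rows --rows '[[[0.001,0.04,0],[0,0,0],0.3],[[0.003,0.08,0],[0,0,0],0.3],[[0.004,0.12,0],[0,0,0],0.3],[[0.0055,0.147,0],[0,0,0],0.3],[[0.0055,0.147,0],[0,0,0],0.3]]'

```text
time: 18.0
tool_pos: [0.5203, -0.2068, 0.1483]
eef_rot: [[0.994, 0.106, -0.001], [0.106, -0.994, -0.0], [-0.001, 0.0, -1.0]]
force: [-0.3, 0.3, -1.9]
grip_width: 0.448
grasp_force: 20.0
```

Call:
play_rows --rows '[[[0,0,0.018],[0,0,0],0.3],[[0,0,0.036],[0,0,0],0.3],[[0,0,0.054],[0,0,0],0.3],[[0,0,0.054],[0,0,0],0.3],[[0,0,0.054],[0,0,0],0.3]]'

```text
time: 18.62
tool_pos: [0.5211, -0.2039, 0.0957]
eef_rot: [[0.994, 0.11, -0.0], [0.11, -0.994, 0.0], [-0.0, -0.0, -1.0]]
force: [-0.8, 0.7, -1.1]
grip_width: 0.447
grasp_force: 20.0
```

```bash
python3 - <<'E'
from h import *
a=W((-6,3,0))
plan([[(a+[0,0,.056],6.2)]])
print(r.get_state()["joint_velocities"].round(3))
print(pots(r.snapshot("top"),[(.4765,.2648)],.06))
E
```

```text
from [ 0.5211 -0.2039  0.0957] 6.3
[[0.0000,0.0016,0.0397],[0,0,0.0006]] 
[ 0.003 -0.013  0.004 -0.006  0.001  0.     0.   ]
[(array([0.4766, 0.2648]), 172)]
```

Call:
play_rows --rows '[[[0,0.0012,0.0],[0,0,0],0.3],[[0,0.0012,0.012],[0,0,0],0.3],[[0,0.0012,0.023],[0,0,0],0.3],[[0,0.0012,0.034],[0,0,0],0.3],[[0,0.0012,0.041],[0,0,0],0.3]]'

```text
time: 19.3
tool_pos: [0.5211, -0.2058, 0.054]
eef_rot: [[0.994, 0.109, -0.001], [0.109, -0.994, -0.0], [-0.001, -0.0, -1.0]]
force: [-3.1, 5.0, 33.3]
grip_width: 0.446
grasp_force: 20.0
```

Call:
play_rows --rows '[[[0,0,0],[0,0,0],0.3],[[0,0,0],[0,0,0],0.3],[[0,0,0],[0,0,0],0.3],[[0,0,0],[0,0,0],0.3],[[0,0,0],[0,0,0],0.3]]'

```text
time: 19.92
tool_pos: [0.5212, -0.2058, 0.0547]
eef_rot: [[0.994, 0.109, 0.0], [0.109, -0.994, -0.0], [0.0, 0.0, -1.0]]
force: [0.2, 0.9, -1.9]
grip_width: 0.448
grasp_force: 20.0
```

Seated (TCP 33 mm above the pot's base gives an underside at about 22 mm). Release, then on to pot B.

Call:
play_rows --rows '[[[0,0,0],[0,0,0],0.6],[[0,0,0],[0,0,0],0.6],[[0,0,-0.02],[0,0,0],0.6],[[0,0,-0.055],[0,0,0],0.6],[[0,0,-0.095],[0,0,0],0.6]]'

```text
time: 20.55
tool_pos: [0.5209, -0.2056, 0.1503]
eef_rot: [[0.994, 0.109, -0.001], [0.109, -0.994, 0.0], [-0.001, -0.0, -1.0]]
force: [0.8, -0.4, -1.2]
grip_width: 0.6
grasp_force: 0.0
```

```bash
python3 - <<'E'
from h import *
s=[.5212,-.2056,.15]
plan([[((.50,0.03,.15),6.2)],[((.4766,.2648,.15),6.2)]],s,6.2)
E
```

```text
from [ 0.5212 -0.2056  0.15  ] 6.2
[[0.0044,-0.2365,-0.0000],[0,0,0.0000]] 
[[0.0021,-0.2360,-0.0000],[0,0,0.0000]]
```

Call:
play_rows --rows '[[[0.001,-0.047,0],[0,0,0],0.75],[[0.002,-0.095,0],[0,0,0],0.75],[[0.003,-0.142,0],[0,0,0],0.75],[[0.004,-0.189,0],[0,0,0],0.75],[[0.0044,-0.2365,0],[0,0,0],0.75]]'

```text
time: 21.18
tool_pos: [0.4997, 0.0313, 0.1498]
eef_rot: [[0.994, 0.109, 0.001], [0.109, -0.994, 0.0], [0.001, -0.0, -1.0]]
force: [0.8, -0.7, -0.1]
grip_width: 0.753
grasp_force: 0.0
```

Call:
play_rows --rows '[[[0,-0.055,0],[0,0,0],0.75],[[0.001,-0.11,0],[0,0,0],0.75],[[0.002,-0.165,0],[0,0,0],0.75],[[0.002,-0.21,0],[0,0,0],0.75],[[0.002,-0.236,0],[0,0,0],0.75]]'

```text
time: 21.8
tool_pos: [0.4753, 0.2676, 0.1497]
eef_rot: [[0.994, 0.112, 0.0], [0.112, -0.994, 0.001], [0.0, -0.001, -1.0]]
force: [0.2, -0.9, 0.0]
grip_width: 0.75
grasp_force: 0.0
```

Call:
play_rows --rows '[[[0,0,0.007],[0,0,0],0.75],[[0,0,0.014],[0,0,0],0.75],[[0,0,0.02],[0,0,0],0.75],[[0,0,0.02],[0,0,0],0.75],[[0,0,0.02],[0,0,0],0.75]]'

```text
time: 22.42
tool_pos: [0.4762, 0.2641, 0.1296]
eef_rot: [[0.994, 0.108, -0.0], [0.108, -0.994, -0.0], [-0.0, 0.0, -1.0]]
force: [-0.0, -0.2, 0.1]
grip_width: 0.752
grasp_force: 0.0
```

```bash
python3 - <<'E'
from h import *
im=r.snapshot("top"); sc=r.snapshot("scene"); cv2.imwrite("pics/top3.png",im); cv2.imwrite("pics/sc3.png",sc)
plan([[((.4766,.2648,.033),6.2)]])
# scene check: pot side/lid colours where pot B should be
d=cv2.absdiff(sc,cv2.imread("pics/sc3.png")).max()
ref=cv2.imread("pics/scene0.png"); u,v=proj("scene",(.4766,.2648,.03))[0].round().astype(int)
print(u,v,[ (sc[v+k,u],ref[v+k,u]) for k in(-14,-10,-5,0,5,10)])
# wells 1 and 3 lids at z=.082
hsv=cv2.cvtColor(im,cv2.COLOR_BGR2HSV)
for y in(-137,3):
    P=W((-6,y,82)); c=proj("top",P)[0]; m=np.zeros(im.shape[:2],np.uint8); cv2.circle(m,tuple(int(t) for t in c.round()),11,1,-1)
    m&=((hsv[...,2]<215)&(hsv[...,2]>150)).astype(np.uint8); n,l,st,ce=cv2.connectedComponentsWithStats(m); i=1+st[1:,4].argmax(); print(P.round(4),onz("top",ce[i],.082).round(4),st[i,4])
E
```

```text
from [0.4762 0.2644 0.1298] 6.2
[[0.0005,-0.0003,0.0968],[0,0,0.0002]] 
285 250 [(array([ 22,  48, 105], dtype=uint8), array([ 47,  83, 153], dtype=uint8)), (array([136, 128, 135], dtype=uint8), array([128, 120, 131], dtype=uint8)), (array([136, 131, 136], dtype=uint8), array([130, 124, 133], dtype=uint8)), (array([208, 211, 218], dtype=uint8), array([202, 205, 210], dtype=uint8)), (array([163, 166, 172], dtype=uint8), array([160, 163, 173], dtype=uint8)), (array([ 92,  94, 205], dtype=uint8), array([ 88,  92, 199], dtype=uint8))]
[ 0.5364 -0.3447  0.082 ] [ 0.5355 -0.3383  0.082 ] 219
[ 0.5213 -0.2055  0.082 ] [ 0.5209 -0.1996  0.082 ] 230
```

Pot B unmoved. Gripping it.

Call:
play_rows --rows '[[[0.0005,0,0.03],[0,0,0],0.75],[[0.0005,0,0.06],[0,0,0],0.75],[[0.0005,0,0.085],[0,0,0],0.75],[[0.0005,0,0.097],[0,0,0],0.75],[[0.0005,0,0.097],[0,0,0],0.75]]'

```text
time: 23.15
tool_pos: [0.4763, 0.2646, 0.0322]
eef_rot: [[0.994, 0.109, -0.001], [0.109, -0.994, -0.001], [-0.001, 0.001, -1.0]]
force: [-0.0, 1.2, 0.2]
grip_width: 0.749
grasp_force: 0.0
```

Call:
play_rows --rows '[[[0,0,0],[0,0,0],0.3],[[0,0,0],[0,0,0],0.3],[[0,0,0],[0,0,0],0.3],[[0,0,0],[0,0,0],0.3],[[0,0,-0.01],[0,0,0],0.3]]' --squeeze 20

```text
time: 23.78
tool_pos: [0.4761, 0.2645, 0.0425]
eef_rot: [[0.994, 0.109, -0.001], [0.109, -0.994, -0.001], [-0.001, 0.001, -1.0]]
force: [0.9, 0.8, -1.7]
grip_width: 0.449
grasp_force: 20.0
```

```bash
python3 - <<'E'
from h import *
a=W((-6,73,0)); s=[.4766,.2645,.0433]
plan([[((.4766,.2645,.15),6.2)],[((.49,.07,.15),6.2)],[(a+[0,0,.15],6.2)]],s,6.2)
E
```

```text
from [0.4766 0.2645 0.0433] 6.2
[[0.0000,0.0000,-0.1067],[0,0,0.0000]] 
[[-0.0077,0.1948,-0.0000],[0,0,0.0000]] 
[[0.0014,0.2072,-0.0000],[0,0,0.0000]]
```

Call:
play_rows --rows '[[[0,0,-0.027],[0,0,0],0.3],[[0,0,-0.054],[0,0,0],0.3],[[0,0,-0.08],[0,0,0],0.3],[[0,0,-0.107],[0,0,0],0.3],[[0,0,-0.107],[0,0,0],0.3]]'

```text
time: 24.4
tool_pos: [0.4773, 0.2651, 0.1517]
eef_rot: [[0.994, 0.109, 0.003], [0.109, -0.994, 0.002], [0.003, -0.002, -1.0]]
force: [0.5, -0.0, -1.4]
grip_width: 0.447
grasp_force: 20.0
```

Call:
play_rows --rows '[[[-0.001,0.039,0],[0,0,0],0.3],[[-0.003,0.078,0],[0,0,0],0.3],[[-0.005,0.117,0],[0,0,0],0.3],[[-0.006,0.156,0],[0,0,0],0.3],[[-0.0077,0.195,0],[0,0,0],0.3]]'

```text
time: 25.02
tool_pos: [0.4896, 0.0687, 0.1488]
eef_rot: [[0.994, 0.109, -0.001], [0.109, -0.994, -0.0], [-0.001, 0.0, -1.0]]
force: [-0.0, -0.3, -1.1]
grip_width: 0.448
grasp_force: 20.0
```

Call:
play_rows --rows '[[[0,0.05,0],[0,0,0],0.3],[[0.001,0.1,0],[0,0,0],0.3],[[0.001,0.15,0],[0,0,0],0.3],[[0.0014,0.19,0],[0,0,0],0.3],[[0.0014,0.207,0],[0,0,0],0.3]]'

```text
time: 25.65
tool_pos: [0.5134, -0.138, 0.1487]
eef_rot: [[0.994, 0.106, -0.001], [0.106, -0.994, -0.0], [-0.001, 0.0, -1.0]]
force: [-0.1, 0.8, -1.2]
grip_width: 0.448
grasp_force: 20.0
```

Call:
play_rows --rows '[[[0,0,0.018],[0,0,0],0.3],[[0,0,0.036],[0,0,0],0.3],[[0,0,0.054],[0,0,0],0.3],[[0,0,0.054],[0,0,0],0.3],[[0,0,0.054],[0,0,0],0.3]]'

```text
time: 26.28
tool_pos: [0.5142, -0.135, 0.0958]
eef_rot: [[0.994, 0.11, -0.0], [0.11, -0.994, 0.0], [-0.0, -0.0, -1.0]]
force: [0.4, -0.3, -0.5]
grip_width: 0.447
grasp_force: 20.0
```

```bash
python3 - <<'E'
from h import *
plan([[(W((-6,73,55)),6.2)]])
print(r.get_state()["joint_velocities"].round(3))
E
```

```text
from [ 0.5142 -0.135   0.0958] 6.3
[[-0.0005,0.0008,0.0408],[0,0,0.0006]] 
[ 0.004 -0.011 -0.001 -0.005  0.    -0.003  0.002]
```

Call:
play_rows --rows '[[[-0.0005,0.0006,0.0],[0,0,0],0.3],[[-0.0005,0.0006,0.012],[0,0,0],0.3],[[-0.0005,0.0006,0.023],[0,0,0],0.3],[[-0.0005,0.0006,0.034],[0,0,0],0.3],[[-0.0005,0.0006,0.041],[0,0,0],0.3]]'

```text
time: 26.9
tool_pos: [0.5135, -0.1361, 0.0539]
eef_rot: [[0.994, 0.109, -0.001], [0.109, -0.994, 0.0], [-0.001, -0.0, -1.0]]
force: [-4.0, 2.3, 33.5]
grip_width: 0.45
grasp_force: 20.0
```

Call:
play_rows --rows '[[[0,0,0],[0,0,0],0.3],[[0,0,0],[0,0,0],0.3],[[0,0,0],[0,0,0],0.57],[[0,0,0],[0,0,0],0.57],[[0,0,0],[0,0,0],0.57]]'

```text
time: 27.52
tool_pos: [0.5137, -0.1363, 0.0547]
eef_rot: [[0.994, 0.109, 0.0], [0.109, -0.994, -0.0], [0.0, 0.0, -1.0]]
force: [-0.3, 0.2, -0.1]
grip_width: 0.569
grasp_force: 0.0
```

Call:
play_rows --rows '[[[0,0,-0.02],[0,0,0],0.57],[[0,0,-0.06],[0,0,0],0.57],[[0,0,-0.11],[0,0,0],0.57],[[0,0,-0.16],[0,0,0],0.57],[[0,0,-0.215],[0,0,0],0.57]]'

```text
time: 28.15
tool_pos: [0.5131, -0.1362, 0.2712]
eef_rot: [[0.994, 0.109, -0.0], [0.109, -0.994, 0.0], [-0.0, -0.0, -1.0]]
force: [1.8, -0.3, -0.1]
grip_width: 0.569
grasp_force: 0.0
```

```bash
python3 - <<'E'
from h import *
im=r.snapshot("scene"); crop(im,290,80,410,230,4,"s5.png"); cv2.imwrite("pics/sc5.png",im)
h=W((109,-31,290)); s=r.get_state()["tool_pos"]; plan([[((s*.5+h*.5),51)],[(h,96.2)]])
E
```

```text
from [ 0.5161 -0.1367  0.2781] 6.2
[[0.0563,0.0515,-0.0059],[0,0,-0.2486]] 
[[0.0037,0.0763,-0.0059],[0,0,-0.2511]]
```

View pics/s5.png

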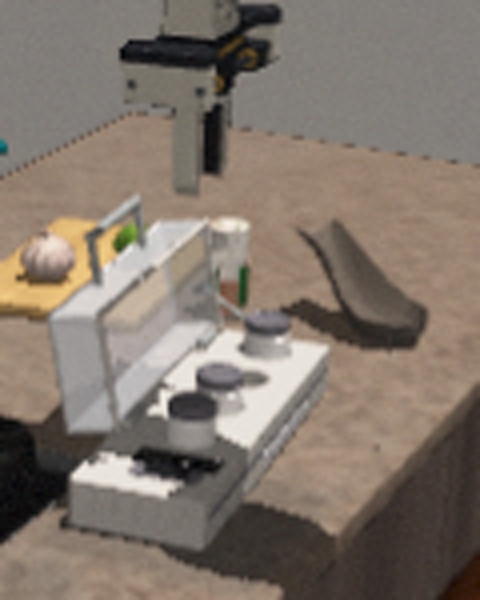

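All three pots stand in wells 4, 3 and 1 (crop (192,420), (220,385), (267,330)) and the lid is still open. Now to the handle at the open stop, maker (108,-31,195).

Call:
play_rows --rows '[[[0.011,0.01,-0.001],[0,0,-0.05],0.4],[[0.022,0.02,-0.002],[0,0,-0.1],0.4],[[0.034,0.031,-0.004],[0,0,-0.15],0.4],[[0.045,0.041,-0.005],[0,0,-0.2],0.4],[[0.056,0.0515,-0.006],[0,0,-0.2486],0.4]]'

```text
time: 28.82
tool_pos: [0.5752, -0.1816, 0.2754]
eef_rot: [[0.625, 0.781, -0.0], [0.781, -0.625, 0.0], [-0.0, -0.0, -1.0]]
force: [-0.2, 0.5, 0.4]
grip_width: 0.402
grasp_force: 0.0
```

Call:
play_rows --rows '[[[0.001,0.015,-0.001],[0,0,-0.05],0.4],[[0.001,0.03,-0.002],[0,0,-0.1],0.4],[[0.002,0.046,-0.004],[0,0,-0.15],0.4],[[0.003,0.061,-0.005],[0,0,-0.2],0.4],[[0.004,0.076,-0.006],[0,0,-0.2511],0.4]]'

```text
time: 29.45
tool_pos: [0.6368, -0.2263, 0.2813]
eef_rot: [[-0.113, 0.994, -0.0], [0.994, 0.113, 0.0], [0.0, -0.0, -1.0]]
force: [0.5, 0.4, -0.3]
grip_width: 0.4
grasp_force: 0.0
```

Call:
play_rows --rows '[[[0,0,0.01],[0,0,0],0.4],[[0,0,0.02],[0,0,0],0.4],[[0,0,0.03],[0,0,0],0.4],[[0,0,0.04],[0,0,0],0.4],[[0,0,0.04],[0,0,0],0.4]]'

```text
time: 30.08
tool_pos: [0.636, -0.2257, 0.2406]
eef_rot: [[-0.108, 0.994, -0.002], [0.994, 0.108, 0.0], [0.001, -0.001, -1.0]]
force: [-0.1, 0.2, 0.5]
grip_width: 0.399
grasp_force: 0.0
```

```bash
python3 - <<'E'
from h import *
plan([[(W((107,-31,184.5)),96.2)]])
f=lambda t:np.array([-152*np.cos(t+.2115),-152*np.sin(t+.2115)])
T=np.linspace(1.75,0,21)
for k in range(4): print([list((f(t)-f(T[5*k])).round(0)/1e3) for t in T[5*k+1:5*k+6]])
E
```

```text
from [ 0.636  -0.2257  0.2406] 96.2
[[-0.0016,0.0011,0.0561],[0,0,0.0001]] 
[[np.float64(-0.013), np.float64(-0.005)], [np.float64(-0.025), np.float64(-0.008)], [np.float64(-0.038), np.float64(-0.01)], [np.float64(-0.052), np.float64(-0.011)], [np.float64(-0.065), np.float64(-0.011)]]
[[np.float64(-0.013), np.float64(0.001)], [np.float64(-0.026), np.float64(0.004)], [np.float64(-0.039), np.float64(0.007)], [np.float64(-0.052), np.float64(0.012)], [np.float64(-0.064), np.float64(0.017)]]
[[np.float64(-0.011), np.float64(0.007)], [np.float64(-0.022), np.float64(0.014)], [np.float64(-0.032), np.float64(0.023)], [np.float64(-0.042), np.float64(0.032)], [np.float64(-0.05), np.float64(0.043)]]
[[np.float64(-0.008), np.float64(0.011)], [np.float64(-0.014), np.float64(0.022)], [np.float64(-0.02), np.float64(0.035)], [np.float64(-0.024), np.float64(0.047)], [np.float64(-0.028), np.float64(0.06)]]
```

Call:
play_rows --rows '[[[-0.0016,0.001,0.015],[0,0,0],0.4],[[-0.0016,0.001,0.03],[0,0,0],0.4],[[-0.0016,0.001,0.045],[0,0,0],0.4],[[-0.0016,0.001,0.056],[0,0,0],0.4],[[-0.0016,0.001,0.056],[0,0,0],0.4]]'

```text
time: 30.7
tool_pos: [0.6372, -0.2274, 0.1844]
eef_rot: [[-0.108, 0.994, -0.002], [0.994, 0.108, 0.001], [0.001, -0.002, -1.0]]
force: [-1.0, 0.2, 0.2]
grip_width: 0.401
grasp_force: 0.0
```

Call:
play_rows --rows '[[[0,0,0],[0,0,0],0],[[0,0,0],[0,0,0],0],[[0,0,0],[0,0,0],0],[[0,0,0],[0,0,0],0],[[0,0,0],[0,0,0],0]]' --squeeze 15

```text
time: 31.32
tool_pos: [0.6383, -0.2275, 0.186]
eef_rot: [[-0.108, 0.994, 0.001], [0.994, 0.108, -0.0], [-0.0, 0.001, -1.0]]
force: [2.1, 0.5, 0.6]
grip_width: 0.102
grasp_force: 15.0
```

Bar pinched (9.5 mm). Swing the lid down along the arc at about 0.7 rad/s.

Call:
play_rows --rows '[[[0,-0.013,-0.005],[0,0,0],0],[[0,-0.025,-0.008],[0,0,0],0],[[0,-0.038,-0.01],[0,0,0],0],[[0,-0.052,-0.011],[0,0,0],0],[[0,-0.065,-0.011],[0,0,0],0]]'

```text
time: 31.95
tool_pos: [0.5716, -0.2347, 0.1966]
eef_rot: [[-0.108, 0.994, -0.001], [0.994, 0.108, -0.0], [-0.0, -0.001, -1.0]]
force: [1.6, 0.6, 3.1]
grip_width: 0.097
grasp_force: 15.0
```

Call:
play_rows --rows '[[[0,-0.013,0.001],[0,0,0],0],[[0,-0.026,0.004],[0,0,0],0],[[0,-0.039,0.007],[0,0,0],0],[[0,-0.052,0.012],[0,0,0],0],[[0,-0.064,0.017],[0,0,0],0]]'

```text
time: 32.58
tool_pos: [0.5085, -0.2413, 0.1789]
eef_rot: [[-0.108, 0.994, -0.0], [0.994, 0.108, 0.0], [0.001, -0.0, -1.0]]
force: [6.2, -0.0, -7.3]
grip_width: 0.099
grasp_force: 15.0
```

Call:
play_rows --rows '[[[0,-0.011,0.007],[0,0,0],0],[[0,-0.022,0.014],[0,0,0],0],[[0,-0.032,0.023],[0,0,0],0],[[0,-0.042,0.032],[0,0,0],0],[[0,-0.05,0.043],[0,0,0],0]]'

```text
time: 33.2
tool_pos: [0.4589, -0.2468, 0.1359]
eef_rot: [[-0.108, 0.994, -0.001], [0.994, 0.108, 0.0], [0.0, -0.001, -1.0]]
force: [-0.1, 2.0, 0.8]
grip_width: 0.104
grasp_force: 15.0
```

```bash
python3 - <<'E'
from h import *
plan([[(W((-99,-31,76)),96.2)]]); s=r.get_state(); print(s["force"],s["grip_width"])
E
```

```text
from [ 0.4589 -0.2468  0.1359] 96.2
[[0.0004,-0.0265,0.0599],[0,0,0.0001]] 
[-0.10265821  2.04561889  0.82975246] 0.10350029750107713
```

Call:
play_rows --rows '[[[0,-0.008,0.011],[0,0,0],0],[[0,-0.014,0.022],[0,0,0],0],[[0,-0.02,0.035],[0,0,0],0],[[0,-0.024,0.047],[0,0,0],0],[[0,-0.026,0.055],[0,0,0],0]]'

```text
time: 33.83
tool_pos: [0.4333, -0.2497, 0.0807]
eef_rot: [[-0.108, 0.994, -0.001], [0.994, 0.108, 0.0], [0.0, -0.001, -1.0]]
force: [-2.3, 2.0, 0.1]
grip_width: 0.102
grasp_force: 15.0
```

Call:
play_rows --rows '[[[0,-0.001,0.003],[0,0,0],0],[[0,-0.001,0.005],[0,0,0],0],[[0,-0.001,0.006],[0,0,0],0],[[0,-0.001,0.006],[0,0,0],0],[[0,-0.001,0.006],[0,0,0],0]]'

```text
time: 34.45
tool_pos: [0.4327, -0.2501, 0.0768]
eef_rot: [[-0.108, 0.994, -0.0], [0.994, 0.108, -0.002], [-0.002, -0.0, -1.0]]
force: [-4.5, 3.6, 18.1]
grip_width: 0.1
grasp_force: 15.0
```

Lid shut (it bears up at 18 N, bar height 85 mm). Release and rise; meanwhile read the scale from the first pictures.

Call:
play_rows --rows '[[[0,0,-0.001],[0,0,0],0.3],[[0,0,-0.001],[0,0,0],0.4],[[0,0,-0.001],[0,0,0],0.4],[[0,0,-0.05],[0,0,0],0.4],[[0,0,-0.1],[0,0,0],0.4]]'

```text
time: 35.08
tool_pos: [0.4326, -0.2495, 0.1762]
eef_rot: [[-0.109, 0.994, -0.002], [0.994, 0.109, 0.001], [0.002, -0.001, -1.0]]
force: [0.6, -0.7, 0.1]
grip_width: 0.396
grasp_force: 0.0
```

```bash
cat >> h.py <<'E'
def strip(n,im,z=48,k=8,x=(-50,50),y=(105,180)):
    """rectified view of the control strip, k px per mm; columns = maker x (front left), rows = maker y from lid side"""
    xs=np.arange(x[0],x[1],1/k); ys=np.arange(y[0],y[1],1/k); X,Y=np.meshgrid(xs,ys)
    c,s=np.cos(MK[2]),np.sin(MK[2]); P=np.stack([MK[0]+(c*X-s*Y)/1e3,MK[1]+(s*X+c*Y)/1e3,0*X+z/1e3],-1).reshape(-1,3)
    uv=proj(n,P).reshape(*X.shape,2).astype(np.float32)
    o=cv2.remap(im,uv[...,0],uv[...,1],cv2.INTER_CUBIC)
    for t in range(x[0],x[1],10): cv2.line(o,(int((t-x[0])*k),0),(int((t-x[0])*k),6 if t else 14),(0,0,255),2)
    return o
E
python3 - <<'E'
from h import *
a=strip("top",cv2.imread("pics/top0.png"),y=(105,160),k=7)
b=strip("scene",cv2.imread("pics/scene0.png"),y=(115,145),k=7)
cv2.imwrite("pics/st0.png",np.vstack([a,b])); print(a.shape,b.shape)
h=W((-27,150,130)); s=np.array(r.get_state()["tool_pos"]); plan([[(h,96.2)]])
E
```

```text
(385, 700, 3) (210, 700, 3)
from [ 0.4326 -0.2495  0.1762] 96.2
[[0.1811,0.0721,0.0462],[0,0,0.0002]]
```

View pics/st0.png

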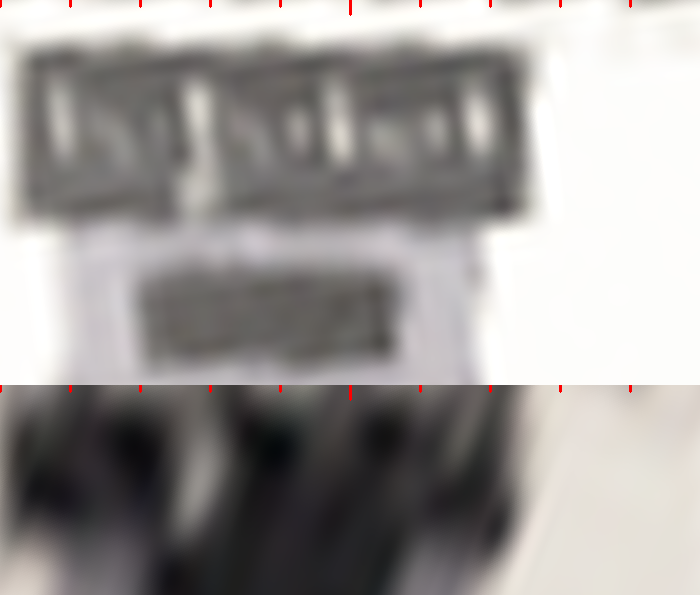

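The pointer (strip crop 193,190) stands under the thick 4‑hour mark; 0, 4, 8 and 12 h are at maker x = -42, -22, -2 and 18 mm. So four clicks forward are needed, with the pointer ending at x = -2. Moving the closed fingertip to the wheel.

```bash
python3 - <<'E'
from h import *
plan([[(W((-21,150,120)),96.2)],[(W((-21,150,64)),96.2)]])
E
```

```text
from [ 0.4326 -0.2495  0.1762] 96.2
[[0.1811,0.0781,0.0562],[0,0,0.0002]] 
[[0.0000,0.0000,0.0560],[0,0,0.0000]]
```

Call:
play_rows --rows '[[[0.05,0.02,0],[0,0,0],0],[[0.1,0.04,0],[0,0,0],0],[[0.145,0.06,0.01],[0,0,0],0],[[0.181,0.078,0.035],[0,0,0],0],[[0.181,0.078,0.056],[0,0,0],0]]'

```text
time: 35.7
tool_pos: [0.4923, -0.0579, 0.1191]
eef_rot: [[-0.113, 0.994, 0.002], [0.994, 0.113, 0.001], [0.001, 0.002, -1.0]]
force: [0.9, -0.3, 0.1]
grip_width: 0.006
grasp_force: 0.0
```

Call:
play_rows --rows '[[[0,0,0.016],[0,0,0],0],[[0,0,0.032],[0,0,0],0],[[0,0,0.048],[0,0,0],0],[[0,0,0.048],[0,0,0],0],[[0,0,0.048],[0,0,0],0]]'

```text
time: 36.33
tool_pos: [0.4911, -0.0613, 0.0719]
eef_rot: [[-0.108, 0.994, 0.0], [0.994, 0.108, -0.0], [-0.0, 0.0, -1.0]]
force: [0.3, 0.5, -0.1]
grip_width: 0.008
grasp_force: 0.0
```

```bash
python3 - <<'E'
from h import *
plan([[(W((-21,150,60)),96.2)]]); print(r.get_state()["grip_width"],r.get_state()["joint_velocities"].round(3))
E
```

```text
from [ 0.4911 -0.0613  0.0719] 96.2
[[0.0005,-0.0004,0.0119],[0,0,0.0001]] 
0.007974393525486359 [ 0.006 -0.01  -0.003 -0.     0.002 -0.    -0.001]
```

Call:
play_rows --rows '[[[0,0,0.006],[0,0,0],0],[[0,0,0.01],[0,0,0],0],[[0,0,0.0122],[0,0,0],0],[[0,0,0.0122],[0,0,0],0],[[0,0,0.0122],[0,0,0],0]]'

```text
time: 36.95
tool_pos: [0.4909, -0.0615, 0.0597]
eef_rot: [[-0.108, 0.994, 0.0], [0.994, 0.108, -0.0], [-0.0, 0.0, -1.0]]
force: [-0.9, 0.4, 4.3]
grip_width: 0.002
grasp_force: 2.7
```

Call:
play_rows --rows '[[[0,0.0,0.0006],[0,0,0],0],[[0,0.004,0.0006],[0,0,0],0],[[0,0.008,0.0006],[0,0,0],0],[[0,0.012,0.0006],[0,0,0],0],[[0,0.015,0.0006],[0,0,0],0]]'

```text
time: 37.58
tool_pos: [0.5071, -0.0597, 0.0598]
eef_rot: [[-0.108, 0.994, 0.003], [0.994, 0.108, -0.0], [-0.0, 0.003, -1.0]]
force: [1.2, -0.6, 6.7]
grip_width: 0.004
grasp_force: 3.6
```

Call:
play_rows --rows '[[[0,0.002,0],[0,0,0],0],[[0,0.002,0],[0,0,0],0],[[0,0.002,0],[0,0,0],0],[[0,0.002,-0.02],[0,0,0],0],[[0,0.002,-0.03],[0,0,0],0]]'

```text
time: 38.2
tool_pos: [0.508, -0.0596, 0.0895]
eef_rot: [[-0.108, 0.994, 0.001], [0.994, 0.108, -0.0], [-0.0, 0.001, -1.0]]
force: [0.1, 0.4, -0.0]
grip_width: 0.005
grasp_force: 0.0
```

```bash
cat >> h.py <<'E'
def pointer(n,im):
    g=cv2.cvtColor(strip(n,im,x=(-48,24),y=(129,135),k=4)[2:],cv2.COLOR_BGR2GRAY)[4:].mean(0)
    return [(round(-48+i/4,1),int(v)) for i,v in enumerate(g) if i%8==0], -48+g[8:-8].argmax()/4+2
E
python3 - <<'E'
from h import *
for n in("top","scene"):
    print(n,pointer(n,cv2.imread(f"pics/{n}0.png"))); print(pointer(n,r.snapshot(n)))
E
```

```text
top ([(-48.0, 179), (-46.0, 132), (-44.0, 114), (-42.0, 114), (-40.0, 114), (-38.0, 107), (-36.0, 111), (-34.0, 110), (-32.0, 110), (-30.0, 110), (-28.0, 103), (-26.0, 112), (-24.0, 158), (-22.0, 186), (-20.0, 167), (-18.0, 125), (-16.0, 112), (-14.0, 105), (-12.0, 105), (-10.0, 107), (-8.0, 104), (-6.0, 110), (-4.0, 109), (-2.0, 103), (0.0, 101), (2.0, 102), (4.0, 105), (6.0, 105), (8.0, 106), (10.0, 103), (12.0, 99), (14.0, 105), (16.0, 105), (18.0, 104), (20.0, 98), (22.0, 87)], np.float64(-22.0))
([(-48.0, 116), (-46.0, 119), (-44.0, 117), (-42.0, 117), (-40.0, 119), (-38.0, 115), (-36.0, 117), (-34.0, 118), (-32.0, 127), (-30.0, 128), (-28.0, 121), (-26.0, 143), (-24.0, 174), (-22.0, 188), (-20.0, 190), (-18.0, 191), (-16.0, 221), (-14.0, 230), (-12.0, 234), (-10.0, 234), (-8.0, 219), (-6.0, 236), (-4.0, 235), (-2.0, 234), (0.0, 233), (2.0, 216), (4.0, 232), (6.0, 231), (8.0, 230), (10.0, 229), (12.0, 211), (14.0, 226), (16.0, 225), (18.0, 223), (20.0, 221), (22.0, 203)], np.float64(-6.25))
scene ([(-48.0, 79), (-46.0, 48), (-44.0, 42), (-42.0, 33), (-40.0, 33), (-38.0, 44), (-3
[... 156 characters left out ...]
-12.0, 26), (-10.0, 31), (-8.0, 40), (-6.0, 37), (-4.0, 33), (-2.0, 28), (0.0, 31), (2.0, 39), (4.0, 38), (6.0, 45), (8.0, 50), (10.0, 48), (12.0, 44), (14.0, 37), (16.0, 39), (18.0, 42), (20.0, 50), (22.0, 65)], np.float64(-22.5))
([(-48.0, 40), (-46.0, 22), (-44.0, 15), (-42.0, 15), (-40.0, 17), (-38.0, 25), (-36.0, 20), (-34.0, 20), (-32.0, 20), (-30.0, 21), (-28.0, 29), (-26.0, 24), (-24.0, 19), (-22.0, 20), (-20.0, 29), (-18.0, 32), (-16.0, 17), (-14.0, 14), (-12.0, 16), (-10.0, 17), (-8.0, 25), (-6.0, 19), (-4.0, 18), (-2.0, 17), (0.0, 18), (2.0, 26), (4.0, 18), (6.0, 19), (8.0, 22), (10.0, 21), (12.0, 23), (14.0, 15), (16.0, 15), (18.0, 13), (20.0, 22), (22.0, 42)], np.float64(21.75))
```

Initial reading of 4 h confirmed by both cameras. Step aside to read again.

Call:
play_rows --rows '[[[0.05,0,-0.03],[0,0,0],0],[[0.1,0,-0.06],[0,0,0],0],[[0.15,0,-0.09],[0,0,0],0],[[0.2,0,-0.09],[0,0,0],0],[[0.25,0,-0.09],[0,0,0],0]]'

```text
time: 38.92
tool_pos: [0.4806, 0.1903, 0.1788]
eef_rot: [[-0.108, 0.994, 0.001], [0.994, 0.108, -0.0], [-0.0, 0.001, -1.0]]
force: [0.7, 0.0, 0.2]
grip_width: 0.006
grasp_force: 0.0
```

```bash
sed -i 's/    for t in range(x\[0\],x\[1\],10).*//' h.py; python3 - <<'E'
from h import *
for n in("top","scene"):
    im=r.snapshot(n); cv2.imwrite(f"pics/{n}4.png",im); p=pointer(n,im); print(n,[v for _,v in p[0]],p[1])
plan([[(W((-21,150,89.5)),96.2)]])
E
```

```text
top [188, 127, 107, 105, 104, 104, 104, 105, 104, 101, 101, 104, 103, 102, 102, 103, 92, 122, 201, 171, 117, 102, 101, 96, 93, 98, 97, 96, 97, 95, 98, 101, 101, 98, 90, 83] -11.5
scene [84, 51, 40, 31, 36, 46, 53, 50, 46, 42, 46, 53, 46, 41, 46, 40, 29, 25, 25, 26, 26, 27, 28, 28, 26, 27, 35, 45, 52, 51, 42, 39, 39, 42, 51, 68] 21.75
from [0.4799 0.195  0.1789] 96.6
[[-0.2555,-0.0189,0.0894],[0,0,0.0024]]
```

Pointer is now at x = -11.5 mm, i.e. 6 h: the stroke gave exactly two clicks. Repeat it.

Call:
play_rows --rows '[[[-0.06,-0.004,0],[0,0,0],0],[[-0.12,-0.008,0],[0,0,0],0],[[-0.18,-0.012,0.03],[0,0,0],0],[[-0.25,-0.017,0.06],[0,0,0],0],[[-0.25,-0.017,0.09],[0,0,0],0]]'

```text
time: 39.65
tool_pos: [0.4905, -0.0664, 0.0879]
eef_rot: [[-0.102, 0.995, 0.0], [0.995, 0.102, -0.002], [-0.002, 0.0, -1.0]]
force: [0.3, 1.0, 0.5]
grip_width: 0.003
grasp_force: 0.0
```

Call:
play_rows --rows '[[[0,0,0],[0,0,0],0],[[0,0,0.012],[0,0,0],0],[[0,0,0.024],[0,0,0],0],[[0,0,0.0294],[0,0,0],0],[[0,0,0.0294],[0,0,0],0]]'

```text
time: 40.28
tool_pos: [0.491, -0.0605, 0.0597]
eef_rot: [[-0.11, 0.994, 0.0], [0.994, 0.11, -0.0], [-0.0, 0.0, -1.0]]
force: [-1.3, 1.1, 5.3]
grip_width: 0.003
grasp_force: 2.5
```

```bash
python3 - <<'E'
from h import *
s=r.get_state(); print(s["tool_pos"],s["force"],s["grip_width"])
E
```

```text
[ 0.4909845  -0.06047103  0.05972337] [-1.33430483  1.13594307  5.3387675 ] 0.003433513528704887
```

Call:
play_rows --rows '[[[0,0.0,0.0006],[0,0,0],0],[[0,0.004,0.0006],[0,0,0],0],[[0,0.008,0.0006],[0,0,0],0],[[0,0.012,0.0006],[0,0,0],0],[[0,0.015,0.0006],[0,0,0],0]]'

```text
time: 40.9
tool_pos: [0.5071, -0.0588, 0.0599]
eef_rot: [[-0.11, 0.994, 0.003], [0.994, 0.11, 0.0], [-0.0, 0.003, -1.0]]
force: [0.5, 1.9, 5.6]
grip_width: 0.001
grasp_force: 2.6
```

Call:
play_rows --rows '[[[0,0.002,0],[0,0,0],0],[[0,0.002,0],[0,0,0],0],[[0,0.002,0],[0,0,0],0],[[0,0.002,-0.02],[0,0,0],0],[[0,0.002,-0.03],[0,0,0],0]]'

```text
time: 41.52
tool_pos: [0.5082, -0.0591, 0.0897]
eef_rot: [[-0.109, 0.994, 0.001], [0.994, 0.109, -0.0], [-0.0, 0.001, -1.0]]
force: [0.8, 0.4, 0.4]
grip_width: 0.006
grasp_force: 0.0
```

Call:
play_rows --rows '[[[0.05,0,-0.03],[0,0,0],0],[[0.1,0,-0.06],[0,0,0],0],[[0.15,0,-0.09],[0,0,0],0],[[0.2,0,-0.09],[0,0,0],0],[[0.25,0,-0.09],[0,0,0],0]]'

```text
time: 42.15
tool_pos: [0.4807, 0.1906, 0.1795]
eef_rot: [[-0.108, 0.994, 0.002], [0.994, 0.108, 0.0], [0.0, 0.002, -1.0]]
force: [1.0, 0.2, 0.2]
grip_width: 0.003
grasp_force: 0.0
```

```bash
python3 - <<'E'
from h import *
im=r.snapshot("top"); p=pointer("top",im); print([v for _,v in p[0]],p[1])
a=strip("top",im,y=(105,160),k=5); sc=r.snapshot("scene"); b=cv2.resize(sc[120:250,290:410],(500,542),interpolation=cv2.INTER_CUBIC)[:275+225]
b=cv2.resize(b,(275,275)); cv2.imwrite("pics/end.png",np.hstack([a,b]))
E
```

```text
[189, 126, 108, 108, 106, 106, 105, 102, 100, 100, 103, 106, 104, 102, 103, 104, 100, 97, 95, 97, 98, 106, 141, 188, 188, 133, 104, 96, 98, 97, 99, 102, 100, 98, 92, 83] -1.0
```

View pics/end.png

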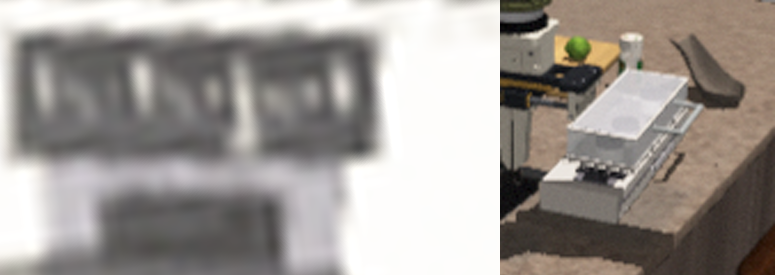

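The pointer stands under the thick 8‑hour mark (strip crop 240,130) and the lid is shut. Handing in.

```bash
python3 -c "
from rig import r
print(r.finish_job())"
```

```text
the job is handed in; nothing more can be done
None
```

I handed the job in with the three pots present seated in wells 1, 3 and 4, the lid lowered shut by its handle without slamming, and the timer pointer at the eighth mark. The arm never went near the salt shaker or the bowl, and the hand-in returned no verdict.

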